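# Load the desiccant dryer's empty pockets and start it

### The arm

A 6-joint arm with a two-finger parallel gripper is mounted at the origin on the work surface. World frame = base frame: x ahead of the robot, y to its left, z up, the work surface at z = 0. Lengths are in m, angles in rad, forces in N, time in s.
With the tool pointing down it reaches from about 0.35 to 0.975 m from the base axis. Payload 4.9 kg.
Tool frame: the origin (TCP) lies at the very end of the fingers, on their centre line; the grasp point (between the pads) lies 19 mm behind it; z points along the fingers, y is the line along which they close (so a half turn about z gives the same grasp; the last joint's range is limited). The gripper opens to 85 mm and grips with 20 to 120 N. Pads are 22 mm wide; open, the fingers measure 114 mm over their backs; the gripper's body (76 mm by 85 mm) begins 54 mm behind the grasp point. The pads swing forward as they close: fully open they stand 13 mm farther back than shut.
Start: joints at [-1.262, 0.053, 1.613, -0, 1.476, -0.119], TCP at [0.259, -0.569, 0.231] pointing down, gripper open.
Joint ranges: [-3.01, 3.01], [-1.01, 2.22], [0.06, 2.58], [-1.02, 4.17], [0.09, 2.62], [-3.14, 3.14]. Speed limits (rad/s): [2.57, 2.57, 3.14, 3.14, 3.14, 3.14].

### API

Orientations are given as a unit quaternion [w, x, y, z].
In Python, from plant import manip gives the robot as it stands.
- The arm moves only by the tool send_rows, never from a script. Its argument "increments" is a list of rows, each an object of numbers: "claw": the closure, from -1 (fully open) to 1 (shut); "dx", "dy", "dz": the shift along the tool's x, y, z in units of 0.5 m (1.0 is 0.5 m); "yaw": the turn about the tool's z in units of 1.5 rad (1.0 is 1.5 rad). A call has 1 to 20 rows; each row is the pose to reach, as a shift and turn from the pose commanded when the call began, along the tool's axes at that moment; what a row does not reach only later rows make up. A row lasts 1/8 s, in which the tool goes at most 62.5 mm and 10.7 degrees, less where a joint would pass 70% of its speed; a pose out of reach is approached as far as the arm can. A call with a number of a shift or a turn outside -1 to 1 is refused whole. A call with a gripper value outside its range is refused whole. The fingers move at their own pace and stop on an object; the grip force is fixed at half the most. Time passes only in rows, so rows that repeat a pose let the fingers close. It gives the time, the measured TCP pose, the force, the opening and the grip force at its end, in the units of the state.
- manip.state(): the state, without advancing time (a new reading comes with each control period).
- manip.grab_frame(name): name is "scene" or "top" or "wrist"; returns the picture (420x560x3 uint8, red, green, blue); there is no depth.
- manip.camera_params(name): a dict with "camera_matrix" (3x3 intrinsics, pixels), "extrinsics" (4x4, takes a point from world to camera coordinates); the wrist camera has in their place "tool_from_camera" (4x4, takes a point from camera to tool coordinates, whose origin is the TCP and whose axes are the flange's). Camera axes: x right, y down, z forward; pixel columns grow to the right and rows downward; lengths in m; the calibration is good to about 2 mm. The wrist camera is an equidistant fisheye: a pixel r from the principal point sees the ray r / f radians off the axis. A picture is of the moment at which its call begins: read the wrist's pose just before it. camera_params takes no time and is no camera call.
- manip.job_done(): hands the job in; it is judged then, once.
The state is a dict: "time": time; "joint_pos": joint angles; "joint_vel": joint speeds; "joint_efforts": joint torques, N m; "tool_pos": TCP position; "tool_rot": TCP orientation; "contact_force": force on the tool from outside, world axes, zero at the start; "ft_torque": the same for the moment, N m; "gripper_width": opening from 0.0 (shut) to 1.0 (fully open); "grasp_force": force on a finger pad.
Only numpy, scipy, OpenCV 4.12 (cv2) and the standard library are available. Lean on these libraries where they do the work, as an engineer would, in place of code of your own. Each camera call takes 0.05 s, during which the arm holds its last target. There are 200 camera calls.

### The job

Load the desiccant dryer: stand one spare canister upright in each empty pocket of the blue carriage while it is still parked and locked, leaving the canisters already in it in their pockets and any spare left over on the bench. Then swing the red-knobbed clamp lever fully open, slide the carriage until its red pointer is level with the green mark and swing the lever back fully locked; last, push the console's slider until its grip is level with the green mark there. Do not disturb the jar, the scraper or the printed bracket.

Things in the scene. Friction and masses are not known exactly. Their poses are not given: they have to be found in the camera images.
- rig: Drying rig, fixed to the bench, turned by a few degrees: grey base plate 200 mm (x) by 460 mm (y from -210 to +250 mm), 16 mm thick; the blue carriage slides on it along its y axis; a white blower box 130 mm high stands along its far side (x 120 to 210 mm, y -170 to 50 mm). Origin at bench level; x away from the robot, y to the robot's left.
- carriage (a joint): Travel in m (0 to 0.18) of the blue carriage along the rig's MINUS y (to the robot's right); starts at 0, parked for loading. Friction 8 N unlocked (stays where left); the locked clamp holds against 25 N and more. Carriage 145 x 215 mm: six open square pockets about 66 mm wide at 70 mm pitch, floor 31 mm and wall tops 69 mm above the bench; a canister goes in upright with 7 mm of play all round.
- pointer (a point): Tip of the red pointer at the middle of the carriage's near side, 26 mm above the bench; moves with the carriage; axes as the rig's. Pocket floor centres measured from it in these axes (x, y, z in mm): pocket 1 (55, 70, 5), 2 (125, 70, 5), 3 (55, 0, 5), 4 (125, 0, 5), 5 (55, -70, 5), 6 (125, -70, 5).
- rail_mark (a point): Green mark on the near edge of the rig's base plate (its place varies, it cannot be moved): the carriage is to stop with the red pointer level with it, i.e. with both at the same y in the rig's axes. Axes as the rig's.
- carriage_handle (a point): Middle of the top bar of the black arch handle at the carriage's right end: bar 14 mm thick, 60 mm long along the rig's x, its centre (this point) 121 mm above the bench, on two upright legs; 40 mm free to the pocket wall, nothing on the other side. Pinch the bar from above across the rig's y and push or pull.
- clamp_lever (a joint): Angle of the clamp lever at the carriage's left end; it turns level about an upright pivot and rides with the carriage. 0 = locked (lever points to the rig's +y, along the rail); opens clockwise from above to 1.57 = fully open (points to the rig's +x, across the carriage's end). It brakes below about 0.6, stays put; friction 0.15 N m, more near 0. Turning it may shift the carriage 1 to 3 mm.
- lever_knob (a point): Top centre of the red upright post on the lever's end: 22 mm diameter, 70 mm tall, its top (this point) 125 mm above the bench, 70 mm from the pivot. The pivot lies 55 mm beyond (+x) and 150 mm left (+y) of the red pointer, in the rig's axes. The point's x axis points from pivot to post.
- fan_slider (a joint): Position in m (0 to 0.10) of the black slider grip on the blower console, a grey box 80 mm (x) by 180 mm (y), 30 mm high, fixed to the bench, turned by a few degrees, the slot along its middle. The grip slides along the console's +y (to the robot's left); starts near 0, friction about 2 N, stays where it is left.
- fan_grip (a point): Centre of the top of the black slider grip: 26 mm (x) by 18 mm (y), 42 mm tall, its top 73 mm above the bench. Axes as the console's.
- fan_mark (a point): Point in the slider's line at the green mark, which lies on the console 30 mm beyond (+x) the slot; the slider is to stop with the middle of the grip level with it, i.e. same y in the console's axes. The mark cannot be moved. Axes as the console's.
- in1: Desiccant canister, upright: white drum 52 mm diameter with orange band, grey lid with its top 70 mm above the foot, on it a central orange grip stud 28 mm diameter, 32 mm tall (total 102 mm); 0.11 to 0.22 kg. Origin: centre of its underside; z up its axis. One that stands in pocket 1 from the start, to stay there (None if absent: pocket 1 is empty).
- in2: Desiccant canister, upright: white drum 52 mm diameter with orange band, grey lid with its top 70 mm above the foot, on it a central orange grip stud 28 mm diameter, 32 mm tall (total 102 mm); 0.11 to 0.22 kg. Origin: centre of its underside; z up its axis. One that stands in pocket 2 from the start, to stay there (None if absent: pocket 2 is empty).
- in3: Desiccant canister, upright: white drum 52 mm diameter with orange band, grey lid with its top 70 mm above the foot, on it a central orange grip stud 28 mm diameter, 32 mm tall (total 102 mm); 0.11 to 0.22 kg. Origin: centre of its underside; z up its axis. One that stands in pocket 3 from the start, to stay there (None if absent: pocket 3 is empty).
- in4: Desiccant canister, upright: white drum 52 mm diameter with orange band, grey lid with its top 70 mm above the foot, on it a central orange grip stud 28 mm diameter, 32 mm tall (total 102 mm); 0.11 to 0.22 kg. Origin: centre of its underside; z up its axis. One that stands in pocket 4 from the start, to stay there (None if absent: pocket 4 is empty).
- in5: Desiccant canister, upright: white drum 52 mm diameter with orange band, grey lid with its top 70 mm above the foot, on it a central orange grip stud 28 mm diameter, 32 mm tall (total 102 mm); 0.11 to 0.22 kg. Origin: centre of its underside; z up its axis. One that stands in pocket 5 from the start, to stay there (None if absent: pocket 5 is empty).
- in6: Desiccant canister, upright: white drum 52 mm diameter with orange band, grey lid with its top 70 mm above the foot, on it a central orange grip stud 28 mm diameter, 32 mm tall (total 102 mm); 0.11 to 0.22 kg. Origin: centre of its underside; z up its axis. One that stands in pocket 6 from the start, to stay there (None if absent: pocket 6 is empty).
- spare1: Desiccant canister, upright: white drum 52 mm diameter with orange band, grey lid with its top 70 mm above the foot, on it a central orange grip stud 28 mm diameter, 32 mm tall (total 102 mm); 0.11 to 0.22 kg. Origin: centre of its underside; z up its axis. A spare, standing on the bench in front of the rig at the start.
- spare2: Desiccant canister, upright: white drum 52 mm diameter with orange band, grey lid with its top 70 mm above the foot, on it a central orange grip stud 28 mm diameter, 32 mm tall (total 102 mm); 0.11 to 0.22 kg. Origin: centre of its underside; z up its axis. A spare, standing on the bench in front of the rig at the start.
- spare3: Desiccant canister, upright: white drum 52 mm diameter with orange band, grey lid with its top 70 mm above the foot, on it a central orange grip stud 28 mm diameter, 32 mm tall (total 102 mm); 0.11 to 0.22 kg. Origin: centre of its underside; z up its axis. A spare, standing on the bench in front of the rig at the start.
- spare4: Desiccant canister, upright: white drum 52 mm diameter with orange band, grey lid with its top 70 mm above the foot, on it a central orange grip stud 28 mm diameter, 32 mm tall (total 102 mm); 0.11 to 0.22 kg. Origin: centre of its underside; z up its axis. A spare, standing on the bench in front of the rig at the start.
- spare5: Desiccant canister, upright: white drum 52 mm diameter with orange band, grey lid with its top 70 mm above the foot, on it a central orange grip stud 28 mm diameter, 32 mm tall (total 102 mm); 0.11 to 0.22 kg. Origin: centre of its underside; z up its axis. A spare, standing on the bench in front of the rig at the start.
- glue_jar: Glass jar with blue cap, 50 mm diameter, 100 mm tall, among the spares; not a canister, leave it alone. Origin: centre of its underside.
- scraper: Spatula-like print scraper, 250 mm long, lying on the bench at the left; leave it alone. Origin: middle of its length, at bench level.
- printed_part: White printed bracket, 45 by 70 mm, 34 mm high, lying at the right; leave it alone. Origin: centre of its underside.

How it is judged:
On the way, in this order (a step that is already met when the one before it is completed fails the run):
1. every pocket holds one standing canister, the carriage still parked and locked (((x of in1 in the frame of pointer between 0.043 and 0.067 m and y of in1 in the frame of pointer between 0.058 and 0.082 m and z of in1 in the frame of pointer below 0.013 m) or (x of spare1 in the frame of pointer between 0.043 and 0.067 m and y of spare1 in the frame of pointer between 0.058 and 0.082 m and z of spare1 in the frame of pointer below 0.013 m) or (x of spare2 in the frame of pointer between 0.043 and 0.067 m and y of spare2 in the frame of pointer between 0.058 and 0.082 m and z of spare2 in the frame of pointer below 0.013 m) or (x of spare3 in the frame of pointer between 0.043 and 0.067 m and y of spare3 in the frame of pointer between 0.058 and 0.082 m and z of spare3 in the frame of pointer below 0.013 m) or (x of spare4 in the frame of pointer between 0.043 and 0.067 m and y of spare4 in the frame of pointer between 0.058 and 0.082 m and z of spare4 in the frame of pointer below 0.013 m) or (x of spare5 in the frame of pointer between 0.043 and 0.067 m and y of spare5 in the frame of pointer between 0.058 and 0.082 m and z of spare5 in the frame of pointer below 0.013 m)) and ((x of in2 in the frame of pointer between 0.113 and 0.137 m and y of in2 in the frame of pointer between 0.058 and 0.082 m and z of in2 in the frame of pointer below 0.013 m) or (x of spare1 in the frame of pointer between 0.113 and 0.137 m and y of spare1 in the frame of pointer between 0.058 and 0.082 m and z of spare1 in the frame of pointer below 0.013 m) or (x of spare2 in the frame of pointer between 0.113 and 0.137 m and y of spare2 in the frame of pointer between 0.058 and 0.082 m and z of spare2 in the frame of pointer below 0.013 m) or (x of spare3 in the frame of pointer between 0.113 and 0.137 m and y of spare3 in the frame of pointer between 0.058 and 0.082 m and z of spare3 in the frame of pointer below 0.013 m) or (x of spare4 in the frame of pointer between 0.113 and 0.137 m and y of spare4 in the frame of pointer between 0.058 and 0.082 m and z of spare4 in the frame of pointer below 0.013 m) or (x of spare5 in the frame of pointer between 0.113 and 0.137 m and y of spare5 in the frame of pointer between 0.058 and 0.082 m and z of spare5 in the frame of pointer below 0.013 m)) and ((x of in3 in the frame of pointer between 0.043 and 0.067 m and y of in3 in the frame of pointer between -0.012 and 0.012 m and z of in3 in the frame of pointer below 0.013 m) or (x of spare1 in the frame of pointer between 0.043 and 0.067 m and y of spare1 in the frame of pointer between -0.012 and 0.012 m and z of spare1 in the frame of pointer below 0.013 m) or (x of spare2 in the frame of pointer between 0.043 and 0.067 m and y of spare2 in the frame of pointer between -0.012 and 0.012 m and z of spare2 in the frame of pointer below 0.013 m) or (x of spare3 in the frame of pointer between 0.043 and 0.067 m and y of spare3 in the frame of pointer between -0.012 and 0.012 m and z of spare3 in the frame of pointer below 0.013 m) or (x of spare4 in the frame of pointer between 0.043 and 0.067 m and y of spare4 in the frame of pointer between -0.012 and 0.012 m and z of spare4 in the frame of pointer below 0.013 m) or (x of spare5 in the frame of pointer between 0.043 and 0.067 m and y of spare5 in the frame of pointer between -0.012 and 0.012 m and z of spare5 in the frame of pointer below 0.013 m)) and ((x of in4 in the frame of pointer between 0.113 and 0.137 m and y of in4 in the frame of pointer between -0.012 and 0.012 m and z of in4 in the frame of pointer below 0.013 m) or (x of spare1 in the frame of pointer between 0.113 and 0.137 m and y of spare1 in the frame of pointer between -0.012 and 0.012 m and z of spare1 in the frame of pointer below 0.013 m) or (x of spare2 in the frame of pointer between 0.113 and 0.137 m and y of spare2 in the frame of pointer between -0.012 and 0.012 m and z of spare2 in the frame of pointer below 0.013 m) or (x of spare3 in the frame of pointer between 0.113 and 0.137 m and y of spare3 in the frame of pointer between -0.012 and 0.012 m and z of spare3 in the frame of pointer below 0.013 m) or (x of spare4 in the frame of pointer between 0.113 and 0.137 m and y of spare4 in the frame of pointer between -0.012 and 0.012 m and z of spare4 in the frame of pointer below 0.013 m) or (x of spare5 in the frame of pointer between 0.113 and 0.137 m and y of spare5 in the frame of pointer between -0.012 and 0.012 m and z of spare5 in the frame of pointer below 0.013 m)) and ((x of in5 in the frame of pointer between 0.043 and 0.067 m and y of in5 in the frame of pointer between -0.082 and -0.058 m and z of in5 in the frame of pointer below 0.013 m) or (x of spare1 in the frame of pointer between 0.043 and 0.067 m and y of spare1 in the frame of pointer between -0.082 and -0.058 m and z of spare1 in the frame of pointer below 0.013 m) or (x of spare2 in the frame of pointer between 0.043 and 0.067 m and y of spare2 in the frame of pointer between -0.082 and -0.058 m and z of spare2 in the frame of pointer below 0.013 m) or (x of spare3 in the frame of pointer between 0.043 and 0.067 m and y of spare3 in the frame of pointer between -0.082 and -0.058 m and z of spare3 in the frame of pointer below 0.013 m) or (x of spare4 in the frame of pointer between 0.043 and 0.067 m and y of spare4 in the frame of pointer between -0.082 and -0.058 m and z of spare4 in the frame of pointer below 0.013 m) or (x of spare5 in the frame of pointer between 0.043 and 0.067 m and y of spare5 in the frame of pointer between -0.082 and -0.058 m and z of spare5 in the frame of pointer below 0.013 m)) and ((x of in6 in the frame of pointer between 0.113 and 0.137 m and y of in6 in the frame of pointer between -0.082 and -0.058 m and z of in6 in the frame of pointer below 0.013 m) or (x of spare1 in the frame of pointer between 0.113 and 0.137 m and y of spare1 in the frame of pointer between -0.082 and -0.058 m and z of spare1 in the frame of pointer below 0.013 m) or (x of spare2 in the frame of pointer between 0.113 and 0.137 m and y of spare2 in the frame of pointer between -0.082 and -0.058 m and z of spare2 in the frame of pointer below 0.013 m) or (x of spare3 in the frame of pointer between 0.113 and 0.137 m and y of spare3 in the frame of pointer between -0.082 and -0.058 m and z of spare3 in the frame of pointer below 0.013 m) or (x of spare4 in the frame of pointer between 0.113 and 0.137 m and y of spare4 in the frame of pointer between -0.082 and -0.058 m and z of spare4 in the frame of pointer below 0.013 m) or (x of spare5 in the frame of pointer between 0.113 and 0.137 m and y of spare5 in the frame of pointer between -0.082 and -0.058 m and z of spare5 in the frame of pointer below 0.013 m)) and value of joint carriage below 0.01 m and value of joint clamp_lever below 0.4 rad), for 0.2 s.
2. the clamp lever is open, the carriage still parked (value of joint clamp_lever above 1.2 rad and value of joint carriage below 0.02 m), for 0.2 s.
3. the carriage's pointer is at the mark (6 mm) with the lever open (y of pointer in the frame of rail_mark between -0.006 and 0.006 m and value of joint clamp_lever above 1.2 rad), for 0.2 s.
4. the lever is locked again with the pointer at the mark (y of pointer in the frame of rail_mark between -0.006 and 0.006 m and value of joint clamp_lever below 0.15 rad), for 0.2 s.
5. the console's slider is at its mark (6 mm) (y of fan_grip in the frame of fan_mark between -0.006 and 0.006 m), for 0.2 s.
At the end, for the whole second after the job is handed in: Every pocket holds one canister standing on its floor (12 mm off its centre along each axis and 8 mm in height at most), spares left over are on the bench, pointer within 6 mm of the rail mark, lever locked (under 0.15 rad), slider grip within 6 mm of its mark, canisters released and at rest (all of step 4 and all of step 5 and ((x of in1 in the frame of pointer between 0.043 and 0.067 m and y of in1 in the frame of pointer between 0.058 and 0.082 m and z of in1 in the frame of pointer below 0.013 m) or (x of spare1 in the frame of pointer between 0.043 and 0.067 m and y of spare1 in the frame of pointer between 0.058 and 0.082 m and z of spare1 in the frame of pointer below 0.013 m) or (x of spare2 in the frame of pointer between 0.043 and 0.067 m and y of spare2 in the frame of pointer between 0.058 and 0.082 m and z of spare2 in the frame of pointer below 0.013 m) or (x of spare3 in the frame of pointer between 0.043 and 0.067 m and y of spare3 in the frame of pointer between 0.058 and 0.082 m and z of spare3 in the frame of pointer below 0.013 m) or (x of spare4 in the frame of pointer between 0.043 and 0.067 m and y of spare4 in the frame of pointer between 0.058 and 0.082 m and z of spare4 in the frame of pointer below 0.013 m) or (x of spare5 in the frame of pointer between 0.043 and 0.067 m and y of spare5 in the frame of pointer between 0.058 and 0.082 m and z of spare5 in the frame of pointer below 0.013 m)) and ((x of in2 in the frame of pointer between 0.113 and 0.137 m and y of in2 in the frame of pointer between 0.058 and 0.082 m and z of in2 in the frame of pointer below 0.013 m) or (x of spare1 in the frame of pointer between 0.113 and 0.137 m and y of spare1 in the frame of pointer between 0.058 and 0.082 m and z of spare1 in the frame of pointer below 0.013 m) or (x of spare2 in the frame of pointer between 0.113 and 0.137 m and y of spare2 in the frame of pointer between 0.058 and 0.082 m and z of spare2 in the frame of pointer below 0.013 m) or (x of spare3 in the frame of pointer between 0.113 and 0.137 m and y of spare3 in the frame of pointer between 0.058 and 0.082 m and z of spare3 in the frame of pointer below 0.013 m) or (x of spare4 in the frame of pointer between 0.113 and 0.137 m and y of spare4 in the frame of pointer between 0.058 and 0.082 m and z of spare4 in the frame of pointer below 0.013 m) or (x of spare5 in the frame of pointer between 0.113 and 0.137 m and y of spare5 in the frame of pointer between 0.058 and 0.082 m and z of spare5 in the frame of pointer below 0.013 m)) and ((x of in3 in the frame of pointer between 0.043 and 0.067 m and y of in3 in the frame of pointer between -0.012 and 0.012 m and z of in3 in the frame of pointer below 0.013 m) or (x of spare1 in the frame of pointer between 0.043 and 0.067 m and y of spare1 in the frame of pointer between -0.012 and 0.012 m and z of spare1 in the frame of pointer below 0.013 m) or (x of spare2 in the frame of pointer between 0.043 and 0.067 m and y of spare2 in the frame of pointer between -0.012 and 0.012 m and z of spare2 in the frame of pointer below 0.013 m) or (x of spare3 in the frame of pointer between 0.043 and 0.067 m and y of spare3 in the frame of pointer between -0.012 and 0.012 m and z of spare3 in the frame of pointer below 0.013 m) or (x of spare4 in the frame of pointer between 0.043 and 0.067 m and y of spare4 in the frame of pointer between -0.012 and 0.012 m and z of spare4 in the frame of pointer below 0.013 m) or (x of spare5 in the frame of pointer between 0.043 and 0.067 m and y of spare5 in the frame of pointer between -0.012 and 0.012 m and z of spare5 in the frame of pointer below 0.013 m)) and ((x of in4 in the frame of pointer between 0.113 and 0.137 m and y of in4 in the frame of pointer between -0.012 and 0.012 m and z of in4 in the frame of pointer below 0.013 m) or (x of spare1 in the frame of pointer between 0.113 and 0.137 m and y of spare1 in the frame of pointer between -0.012 and 0.012 m and z of spare1 in the frame of pointer below 0.013 m) or (x of spare2 in the frame of pointer between 0.113 and 0.137 m and y of spare2 in the frame of pointer between -0.012 and 0.012 m and z of spare2 in the frame of pointer below 0.013 m) or (x of spare3 in the frame of pointer between 0.113 and 0.137 m and y of spare3 in the frame of pointer between -0.012 and 0.012 m and z of spare3 in the frame of pointer below 0.013 m) or (x of spare4 in the frame of pointer between 0.113 and 0.137 m and y of spare4 in the frame of pointer between -0.012 and 0.012 m and z of spare4 in the frame of pointer below 0.013 m) or (x of spare5 in the frame of pointer between 0.113 and 0.137 m and y of spare5 in the frame of pointer between -0.012 and 0.012 m and z of spare5 in the frame of pointer below 0.013 m)) and ((x of in5 in the frame of pointer between 0.043 and 0.067 m and y of in5 in the frame of pointer between -0.082 and -0.058 m and z of in5 in the frame of pointer below 0.013 m) or (x of spare1 in the frame of pointer between 0.043 and 0.067 m and y of spare1 in the frame of pointer between -0.082 and -0.058 m and z of spare1 in the frame of pointer below 0.013 m) or (x of spare2 in the frame of pointer between 0.043 and 0.067 m and y of spare2 in the frame of pointer between -0.082 and -0.058 m and z of spare2 in the frame of pointer below 0.013 m) or (x of spare3 in the frame of pointer between 0.043 and 0.067 m and y of spare3 in the frame of pointer between -0.082 and -0.058 m and z of spare3 in the frame of pointer below 0.013 m) or (x of spare4 in the frame of pointer between 0.043 and 0.067 m and y of spare4 in the frame of pointer between -0.082 and -0.058 m and z of spare4 in the frame of pointer below 0.013 m) or (x of spare5 in the frame of pointer between 0.043 and 0.067 m and y of spare5 in the frame of pointer between -0.082 and -0.058 m and z of spare5 in the frame of pointer below 0.013 m)) and ((x of in6 in the frame of pointer between 0.113 and 0.137 m and y of in6 in the frame of pointer between -0.082 and -0.058 m and z of in6 in the frame of pointer below 0.013 m) or (x of spare1 in the frame of pointer between 0.113 and 0.137 m and y of spare1 in the frame of pointer between -0.082 and -0.058 m and z of spare1 in the frame of pointer below 0.013 m) or (x of spare2 in the frame of pointer between 0.113 and 0.137 m and y of spare2 in the frame of pointer between -0.082 and -0.058 m and z of spare2 in the frame of pointer below 0.013 m) or (x of spare3 in the frame of pointer between 0.113 and 0.137 m and y of spare3 in the frame of pointer between -0.082 and -0.058 m and z of spare3 in the frame of pointer below 0.013 m) or (x of spare4 in the frame of pointer between 0.113 and 0.137 m and y of spare4 in the frame of pointer between -0.082 and -0.058 m and z of spare4 in the frame of pointer below 0.013 m) or (x of spare5 in the frame of pointer between 0.113 and 0.137 m and y of spare5 in the frame of pointer between -0.082 and -0.058 m and z of spare5 in the frame of pointer below 0.013 m)) and linear speed of each of in1, in2, in3, in4, in5, in6, spare1, spare2, spare3, spare4, spare5 below 0.02 m/s and height (world z) of each of spare1, spare2, spare3, spare4, spare5 below 0.06 m); the robot touches nothing.
It fails at once if a canister that was already in a pocket is taken out of it ((x of in1 in the frame of pointer above 0.085 m or x of in1 in the frame of pointer below 0.025 m or y of in1 in the frame of pointer above 0.1 m or y of in1 in the frame of pointer below 0.04 m or z of in1 in the frame of pointer above 0.035 m) or (x of in2 in the frame of pointer above 0.155 m or x of in2 in the frame of pointer below 0.095 m or y of in2 in the frame of pointer above 0.1 m or y of in2 in the frame of pointer below 0.04 m or z of in2 in the frame of pointer above 0.035 m) or (x of in3 in the frame of pointer above 0.085 m or x of in3 in the frame of pointer below 0.025 m or y of in3 in the frame of pointer above 0.03 m or y of in3 in the frame of pointer below -0.03 m or z of in3 in the frame of pointer above 0.035 m) or (x of in4 in the frame of pointer above 0.155 m or x of in4 in the frame of pointer below 0.095 m or y of in4 in the frame of pointer above 0.03 m or y of in4 in the frame of pointer below -0.03 m or z of in4 in the frame of pointer above 0.035 m) or (x of in5 in the frame of pointer above 0.085 m or x of in5 in the frame of pointer below 0.025 m or y of in5 in the frame of pointer above -0.04 m or y of in5 in the frame of pointer below -0.1 m or z of in5 in the frame of pointer above 0.035 m) or (x of in6 in the frame of pointer above 0.155 m or x of in6 in the frame of pointer below 0.095 m or y of in6 in the frame of pointer above -0.04 m or y of in6 in the frame of pointer below -0.1 m or z of in6 in the frame of pointer above 0.035 m)).
It fails at once if the jar, the scraper or the printed bracket is disturbed (moved over 30 mm) (distance of any of glue_jar, scraper, printed_part from where it was at the start of the episode above 0.03 m).
Of in1, in2, in3, in4, in5, in6 only 1 to 3 are there at a start; the rules pass over those that are not, and their reading is None.
At some moment in a run one of spare1, spare2, spare3, spare4, spare5 may be knocked a few centimetres aside while the robot is not near it.
Once in a run the grip may slacken for a moment while it holds something.
It also fails if it takes over 210 s, if anything falls off the work surface, if the arm or the gripper's body presses on something with over 40 N, if the wrist force passes 120 N, or if a joint passes its speed limit or range.

## Working session

There is one attempt and no reset: what is moved stays moved. The work goes in short steps, Python scripts to look and compute and a tool call to move; the robot and the scene stay as the last step left them, time stands still between calls to the robot, and variables do not carry over. Pictures are saved under pics/ and viewed, at most 14 in all, crops included, and the job is handed in when it is done.

Besides the shell and the picture viewer there is one more tool, called after "Emit:" as a command line: name --argument value ..., lists and objects as JSON in quotes. send_rows: Moves the arm, as the interface text tells. Shifts and turns lie within -1 to 1; 1 stands for 0.5 m of shift or 1.5 rad of turn. Its arguments: {"type":"object","properties":{"increments":{"type":"array","items":{"type":"object","properties":{"claw":{"type":"number"},"dx":{"type":"number"},"dy":{"type":"number"},"dz":{"type":"number"},"yaw":{"type":"number"}}}}},"required":["increments"]}

```bash
mkdir -p pics; ls; python3 - <<'E'
from plant import manip
import cv2,json
s=manip.state();print(s)
for n in("top","scene"):
    f=manip.grab_frame(n);cv2.imwrite(f"pics/{n}0.png",f[:,:,::-1]);p=manip.camera_params(n);print(n,p)
print(manip.camera_params("wrist"))
E
```

```text
pics
{'time': 0.0, 'joint_pos': array([-1.26198434e+00,  5.33562550e-02,  1.61431841e+00, -1.44259482e-05,
        1.47599226e+00, -1.19029720e-01]), 'joint_vel': array([-2.25759338e-03,  1.59087173e-03, -1.21254913e-03, -1.34078766e-04,
       -4.48909293e-05, -1.16199584e-03]), 'joint_efforts': array([ 1.47613631e-03, -3.93679583e+01, -3.70179427e+01, -2.07044008e-05,
        6.93523689e-03,  2.58755300e-06]), 'tool_pos': array([ 0.2591039 , -0.56806753,  0.23004881]), 'tool_rot': array([-1.03178876e-03,  9.77205386e-01,  2.12293563e-01, -1.05414850e-04]), 'contact_force': array([0.66875081, 0.21139135, 0.38275932]), 'ft_torque': array([-0.02391759, -0.05595009, -0.01068017]), 'grasp_force': 0.0, 'gripper_width': 1.0006193187018289}
top {'camera_matrix': array([[401.43055007,   0.        , 282.35484067],
       [  0.        , 401.43055007, 207.23064044],
       [  0.        ,   0.        ,   1.        ]]), 'extrinsics': array([[-0.00737316, -0.99984721,  0.01584892,  0.02455436],
       [-0.99892105,  0.00663774, -0.04596382,  0.5378453 ],
       [ 0.0458516 , -0.01617072, -0.99881
[... 355 characters left out ...]
,  0.05764225, -0.52180034, -0.39167961],
       [-0.52090835, -0.03074099, -0.8530589 ,  1.81491988],
       [ 0.        ,  0.        ,  0.        ,  1.        ]])}
{'camera_matrix': array([[325.1922621 ,   0.        , 279.2215349 ],
       [  0.        , 325.1922621 , 215.93783812],
       [  0.        ,   0.        ,   1.        ]]), 'tool_from_camera': array([[ 2.48279186e-04, -9.55985977e-01, -2.93412252e-01,
         7.59478407e-02],
       [ 9.99999820e-01,  7.69653457e-05,  5.95412593e-04,
        -3.93538507e-04],
       [-5.46623514e-04, -2.93412347e-01,  9.55985824e-01,
        -1.42883865e-01],
       [ 0.00000000e+00,  0.00000000e+00,  0.00000000e+00,
         1.00000000e+00]])}
```

View pics/top0.png

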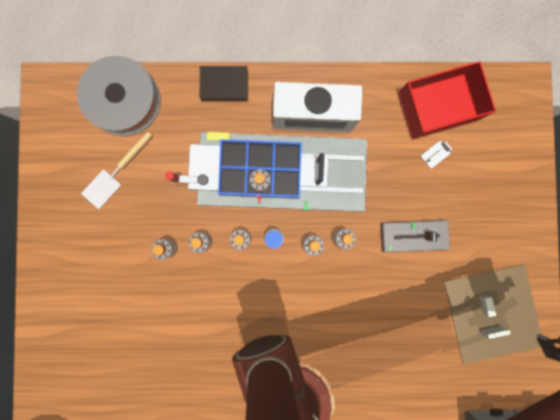

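View pics/scene0.png

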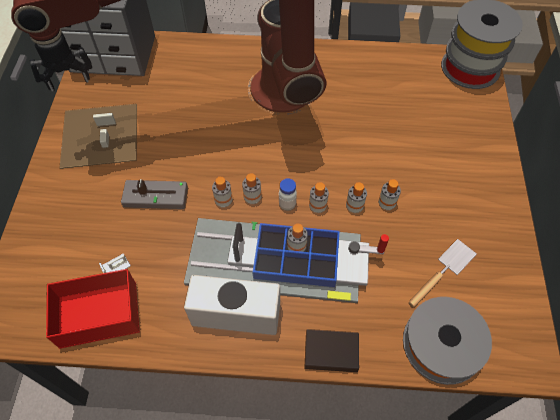

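Top view: pocket 3 is filled (260,180). Five spares stand in a row at rows ~240, with the jar at (274,239); the console is at (415,237). I'll enlarge crops.

```bash
cat > h.py <<'E'
from plant import manip
import numpy as np, cv2
from scipy.spatial.transform import Rotation as R
def bp(n,u,v,z):
    p=manip.camera_params(n);K=p["camera_matrix"];E=p["extrinsics"]
    d=E[:3,:3].T@np.linalg.inv(K)@[u,v,1];o=-E[:3,:3].T@E[:3,3]
    return o+d*(z-o[2])/d[2]
def proj(n,P):
    p=manip.camera_params(n);c=p["extrinsics"][:3,:3]@P+p["extrinsics"][:3,3]
    q=p["camera_matrix"]@c;return q[:2]/q[2]
def Rt(s):
    w,x,y,z=s["tool_rot"];return R.from_quat([x,y,z,w])
E
python3 - <<'E'
import cv2
t=cv2.imread("pics/top0.png");s=cv2.imread("pics/scene0.png")
def c(n,im,u0,u1,v0,v1,k):
    cv2.imwrite(f"pics/{n}.png",cv2.resize(im[v0:v1,u0:u1],None,fx=k,fy=k,interpolation=cv2.INTER_CUBIC))
c("c1",t,150,350,120,260,4)
c("c2",t,290,460,120,260,4)
c("c3",s,110,310,160,300,4)
E
```

```text
(no output)
```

View pics/c1.png

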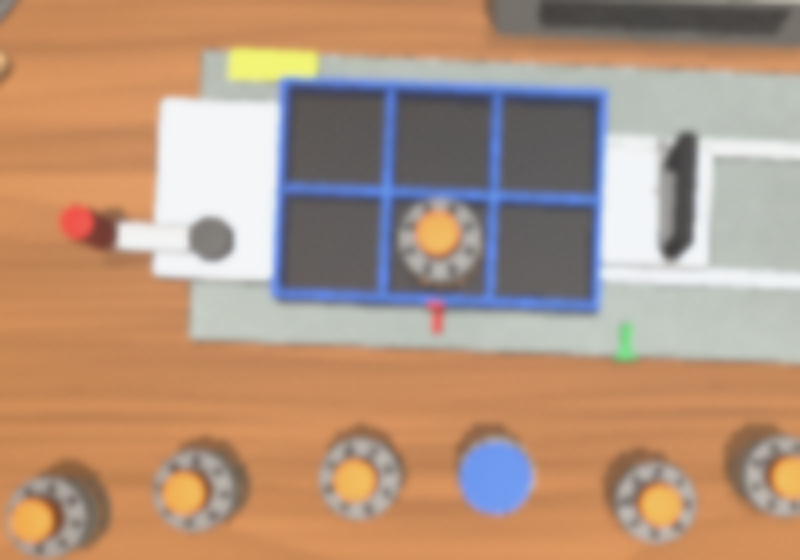

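View pics/c2.png

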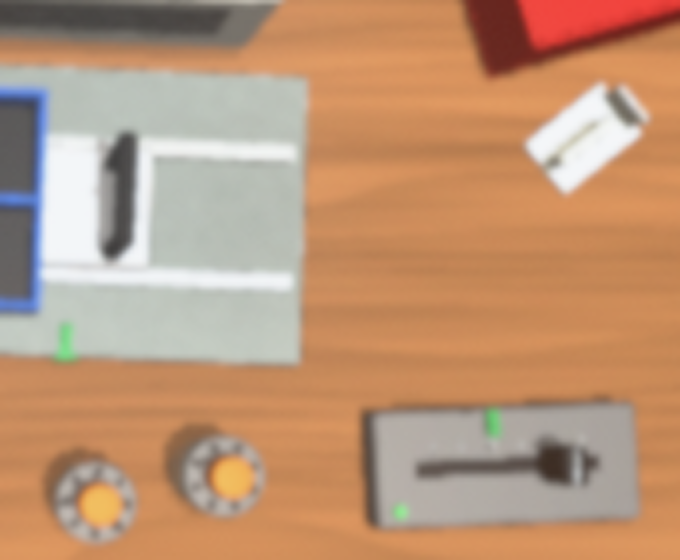

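View pics/c3.png

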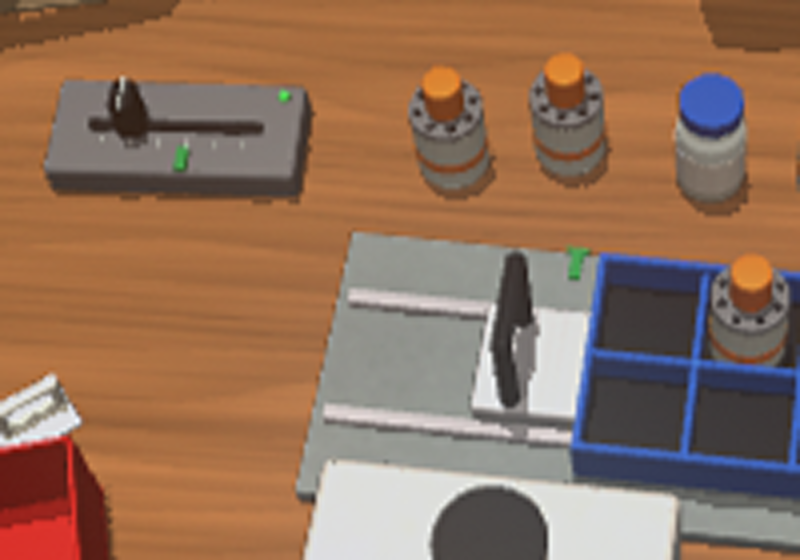

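```bash
python3 - <<'E'
from h import *
np.set_printoptions(precision=4,suppress=True)
def c(u0,x,y):return u0+(x+.5)/4-.5,120+(y+.5)/4-.5
def P(l,u0,x,y,z):
    p=bp("top",*c(u0,x,y),z);print(l,p);return p[:2]
S=[P("s",150,*q,.102) for q in[(33,521),(184,493),(355,480),(661,505)]]+[P("s",290,233,479,.102)]
P("jar",150,495,476,.1)
C=[P("corner",150,*q,.069) for q in[(281,80),(606,91),(599,311),(275,298)]]
ctr=np.mean(C,0)
# rig x dir: near->far ; y dir: right->left
yd=(C[0]-C[1]+C[3]-C[2]);xd=(C[0]-C[3]+C[1]-C[2]);print("sizes",np.linalg.norm(yd)/2,np.linalg.norm(xd)/2)
a=np.arctan2(-yd[0],yd[1]);b=np.arctan2(xd[1],xd[0]);print("yaw",a,b)
th=(a*215+b*145)/360;X=np.array([np.cos(th),np.sin(th)]);Y=np.array([-X[1],X[0]])
pt=P("pointer",150,436,331,.026);mk=P("mark",150,625,358,.016);i3=P("in3",150,438,232,.102+.031);kn=P("knob",150,78,222,.125)
pv=P("pivot",150,212,238,.06)
for l,p in(("ctr",ctr),("mark",mk),("in3",i3),("knob",kn),("pv",pv)):
    print(l,"rel pointer",np.dot(p-pt,X),np.dot(p-pt,Y))
print(ctr-90*.001*X,"pointer from ctr")
P("handle",290,130,190,.128)
for u,v in((570,467),(590,467)):P("grip",290,u,v,.073)
P("fmark",290,493,423,.03)
L=[P("cons",290,*q,.03) for q in((372,411),(632,402),(637,518),(375,527))]
for n in(0,1):
  pass
u=lambda x,y:(110+(x+.5)/4-.5,160+(y+.5)/4-.5)
for l,x,y,z in(("grip",122,83,.073),("fm",181,158,.03),("ptmark",577,249,.016),("s5",441,79,.102),("s6",565,67,.102),("h0",516,257,.128),("h1",509,395,.128),("in3",751,268,.133)):
    print("scene",l,bp("scene",*u(x,y),z))
E
```

```text
s [0.4294 0.3337 0.102 ]
s [0.4461 0.2399 0.102 ]
s [0.4533 0.1331 0.102 ]
s [ 0.4361 -0.0588  0.102 ]
s [ 0.4518 -0.1421  0.102 ]
jar [0.4551 0.0454 0.1   ]
corner [0.7136 0.1839 0.069 ]
corner [ 0.7054 -0.0288  0.069 ]
corner [ 0.5608 -0.0229  0.069 ]
corner [0.5706 0.1878 0.069 ]
sizes 0.21188380458149844 0.14385969092778236
yaw -0.04226866182313771 -0.03430773526230721
pointer [0.551  0.0852 0.026 ]
mark [ 0.5322 -0.0435  0.016 ]
in3 [0.6054 0.0791 0.133 ]
knob [0.6138 0.3007 0.125 ]
pivot [0.6111 0.2303 0.06  ]
ctr rel pointer 0.08677811139331193 -0.0018038689410500301
mark rel pointer -0.013712605535473472 -0.12932486116165343
in3 rel pointer 0.054650620085629834 -0.003964151637865549
knob rel pointer 0.05434324725993271 0.21780878768946674
pv rel pointer 0.05438337671240955 0.14738701614247637
[0.5477 0.0835] pointer from ctr
handle [ 0.6312 -0.0763  0.128 ]
grip [ 0.4568 -0.367   0.073 ]
grip [ 0.4567 -0.3801  0.073 ]
fmark [ 0.4856 -0.3321  0.03  ]
cons [ 0.4944 -0.25    0.03  ]
cons [ 0.4992 -0.4272  0.03  ]
cons [ 0.4208 -0.4285  0.03  ]
cons [ 0.4162 -0.2505  0.03  ]
scene grip [ 0.4492 -0.3709  0.073 ]
scene fm [ 0.4821 -0.3312  0.03  ]
scene ptmark [ 0.5296 -0.0435  0.016 ]
scene s5 [ 0.4499 -0.1416  0.102 ]
scene s6 [ 0.4341 -0.0571  0.102 ]
scene h0 [ 0.6013 -0.0715  0.128 ]
scene h1 [ 0.6992 -0.0653  0.128 ]
scene in3 [0.602  0.0798 0.133 ]
```

Emit:
send_rows --increments '[{"dx":0.7,"dy":-0.616,"dz":-0.02,"yaw":0.31,"claw":-0.3},{"dx":0.7,"dy":-0.616,"dz":-0.02,"yaw":0.31,"claw":-0.3},{"dx":0.7,"dy":-0.616,"dz":-0.02,"yaw":0.31,"claw":-0.3},{"dx":0.7,"dy":-0.616,"dz":-0.02,"yaw":0.31,"claw":-0.3},{"dx":0.7,"dy":-0.616,"dz":-0.02,"yaw":0.31,"claw":-0.3},{"dx":0.7,"dy":-0.616,"dz":-0.02,"yaw":0.31,"claw":-0.3},{"dx":0.7,"dy":-0.616,"dz":-0.02,"yaw":0.31,"claw":-0.3},{"dx":0.7,"dy":-0.616,"dz":-0.02,"yaw":0.31,"claw":-0.3},{"dx":0.7,"dy":-0.616,"dz":-0.02,"yaw":0.31,"claw":-0.3},{"dx":0.7,"dy":-0.616,"dz":-0.02,"yaw":0.31,"claw":-0.3},{"dx":0.7,"dy":-0.616,"dz":-0.02,"yaw":0.31,"claw":-0.3},{"dx":0.7,"dy":-0.616,"dz":-0.02,"yaw":0.31,"claw":-0.3}]'

```text
time: 1.6
tool_pos: [0.4497, -0.1441, 0.2412]
tool_rot: [0.0, 1.0, -0.019, -0.0]
contact_force: [-1.0, 0.3, -0.0]
gripper_width: 0.652
grasp_force: 0.0
```

```bash
cat >> h.py <<'E'
def wproj(s,P):
    p=manip.camera_params("wrist");T=p["tool_from_camera"];K=p["camera_matrix"]
    q=Rt(s).inv().apply(np.asarray(P)-s["tool_pos"]);c=T[:3,:3].T@(q-T[:3,3])
    r=np.hypot(c[0],c[1]);t=np.arctan2(r,c[2]);return K[:2,2]+K[0,0]*t*c[:2]/r
def wbp(s,u,v,z):
    p=manip.camera_params("wrist");T=p["tool_from_camera"];K=p["camera_matrix"]
    d=(np.array([u,v])-K[:2,2])/K[0,0];t=np.hypot(*d);c=np.array([*(np.sin(t)*d/t),np.cos(t)])
    w=Rt(s).apply(T[:3,:3]@c);o=s["tool_pos"]+Rt(s).apply(T[:3,3]);return o+w*(z-o[2])/w[2]
def go(s,x,y,z,phi=None):
    r=Rt(s);x0=r.as_matrix()[:,0];a=np.arctan2(x0[1],x0[0])
    print("inc",np.round(r.inv().apply(np.array([x,y,z])-s["tool_pos"])/.5,4),"yaw",None if phi is None else round((a-phi)/1.5,4))
def st():
    s=manip.state();x0=Rt(s).as_matrix()[:,0]
    print("t %.2f"%s["time"],"pos",np.round(s["tool_pos"],4),"phi %.4f"%np.arctan2(x0[1],x0[0]),"w %.3f gf %.1f"%(s["gripper_width"],s["grasp_force"]),"F",np.round(s["contact_force"],1));return s
def studs():
    f=manip.grab_frame("top");h=cv2.cvtColor(f,cv2.COLOR_RGB2HSV)
    m=cv2.inRange(h,(8,150,170),(22,255,255));n,_,S,C=cv2.connectedComponentsWithStats(m)
    for i in range(1,n):
        if 15<S[i,4]<200:
            u,v=C[i]
            if 120<v<265: print("stud",np.round([u,v],1),S[i,4],np.round(bp("top",u,v,.1)[:2],4))
E
python3 - <<'E'
from h import *
s=st();f=manip.grab_frame("wrist");cv2.imwrite("pics/w0.png",f[:,:,::-1]);studs()
print(wproj(s,[.451,-.142,.102]));go(s,.451,-.142,.074,-.038)
E
```

```text
t 1.60 pos [ 0.4497 -0.1441  0.2412] phi -0.0390 w 0.652 gf 0.0 F [-1.   0.3 -0. ]
stud [238.4 239. ] 51 [0.4547 0.1333]
stud [196.2 242.3] 75 [0.4473 0.2389]
stud [314.3 245.7] 77 [ 0.4366 -0.0575]
stud [158.4 249.4] 82 [0.4305 0.333 ]
[277.59583831 202.99720467]
inc [ 0.0026 -0.0043  0.3344] yaw -0.0007
```

View pics/w0.png

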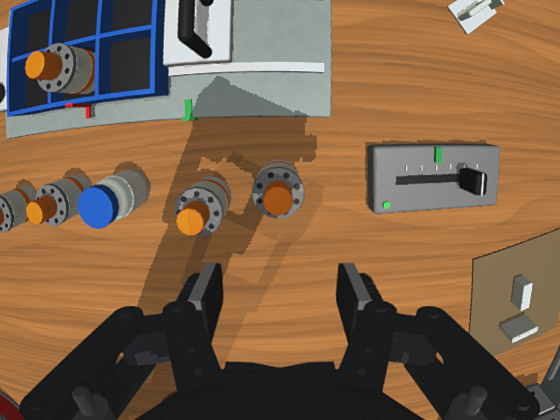

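Wrist view: spare at (278,198), spare 4 at (190,222), green rail mark at (188,115), console grip near (478,182), fan mark at (437,154).

```bash
python3 - <<'E'
from h import *
s=st()
for l,u,v,z in(("s5",278,198,.102),("s4",190,222,.102),("in3",42,66,.133),("jar",97,207,.1),("mark",188,119,.016),("pt",88,117,.026),("fm",437,154,.03),("c",368,149,.03),("c",497,145,.03),("c",497,204,.03),("c",375,211,.03)):
    print(l,np.round(wbp(s,u,v,z),4))
go(s,.452,-.142,.074,-.038)
E
```

```text
t 1.70 pos [ 0.4498 -0.1438  0.2413] phi -0.0385 w 0.648 gf 0.0 F [-0.7 -1.5 -0.7]
s5 [ 0.4557 -0.1423  0.102 ]
s4 [ 0.4362 -0.059   0.102 ]
in3 [0.6006 0.0689 0.133 ]
jar [0.4548 0.0415 0.1   ]
mark [ 0.5325 -0.0419  0.016 ]
pt [0.5509 0.0867 0.026 ]
fm [ 0.486  -0.3308  0.03  ]
c [ 0.4909 -0.2436  0.03  ]
c [ 0.5005 -0.4224  0.03  ]
c [ 0.4223 -0.4321  0.03  ]
c [ 0.4186 -0.2539  0.03  ]
inc [ 0.0044 -0.0038  0.3345] yaw -0.0003
```

Emit:
send_rows --increments '[{"dx":0.006,"dy":-0.004,"dz":0.12,"claw":-0.3},{"dx":0.006,"dy":-0.004,"dz":0.24,"claw":-0.3},{"dx":0.006,"dy":-0.004,"dz":0.334,"claw":-0.3},{"dx":0.006,"dy":-0.004,"dz":0.334,"claw":-0.3},{"dx":0.006,"dy":-0.004,"dz":0.334,"claw":-0.3},{"dx":0.006,"dy":-0.004,"dz":0.334,"claw":1},{"dx":0.006,"dy":-0.004,"dz":0.334,"claw":1},{"dx":0.006,"dy":-0.004,"dz":0.334,"claw":1},{"dx":0.006,"dy":-0.004,"dz":0.334,"claw":1},{"dx":0.006,"dy":-0.004,"dz":0.334,"claw":1},{"dx":0.006,"dy":-0.004,"dz":0.25,"claw":1},{"dx":0.006,"dy":-0.004,"dz":0.14,"claw":1},{"dx":0.006,"dy":-0.004,"dz":0.0,"claw":1},{"dx":0.006,"dy":-0.004,"dz":0.0,"claw":1},{"dx":0.006,"dy":-0.004,"dz":0.0,"claw":1}]'

```text
invalid input
```

```bash
python3 - <<'E'
from h import *
s=st();f=manip.grab_frame("wrist");cv2.imwrite("pics/w1.png",f[:,:,::-1])
go(s,.6707,.0093,.24,-.038);studs()
E
```

```text
t 1.70 pos [ 0.4498 -0.1438  0.2413] phi -0.0385 w 0.648 gf 0.0 F [-0.7 -1.5 -0.7]
inc [ 0.4298 -0.323   0.0025] yaw -0.0003
stud [238.4 239.1] 51 [0.4545 0.1332]
stud [196.2 242.3] 75 [0.4473 0.2389]
stud [314.3 245.7] 77 [ 0.4366 -0.0575]
stud [158.5 249.4] 81 [0.4304 0.3329]
```

View pics/w1.png

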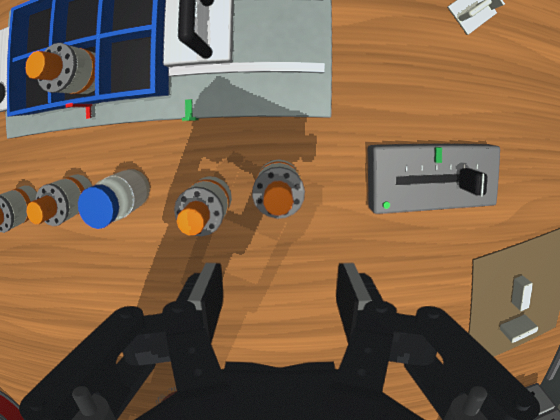

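Nothing moved: the call was refused, so this is the same view as before. I'll include every field in each row.

Emit:
send_rows --increments '[{"dx":0.006,"dy":-0.004,"dz":0.12,"yaw":0.0,"claw":-0.3},{"dx":0.006,"dy":-0.004,"dz":0.24,"yaw":0.0,"claw":-0.3},{"dx":0.006,"dy":-0.004,"dz":0.334,"yaw":0.0,"claw":-0.3},{"dx":0.006,"dy":-0.004,"dz":0.334,"yaw":0.0,"claw":-0.3},{"dx":0.006,"dy":-0.004,"dz":0.334,"yaw":0.0,"claw":-0.3},{"dx":0.006,"dy":-0.004,"dz":0.334,"yaw":0.0,"claw":1.0},{"dx":0.006,"dy":-0.004,"dz":0.334,"yaw":0.0,"claw":1.0},{"dx":0.006,"dy":-0.004,"dz":0.334,"yaw":0.0,"claw":1.0},{"dx":0.006,"dy":-0.004,"dz":0.334,"yaw":0.0,"claw":1.0},{"dx":0.006,"dy":-0.004,"dz":0.334,"yaw":0.0,"claw":1.0},{"dx":0.006,"dy":-0.004,"dz":0.25,"yaw":0.0,"claw":1.0},{"dx":0.006,"dy":-0.004,"dz":0.14,"yaw":0.0,"claw":1.0},{"dx":0.006,"dy":-0.004,"dz":0.0,"yaw":0.0,"claw":1.0},{"dx":0.006,"dy":-0.004,"dz":0.0,"yaw":0.0,"claw":1.0},{"dx":0.006,"dy":-0.004,"dz":0.0,"yaw":0.0,"claw":1.0}]'

```text
time: 3.68
tool_pos: [0.4529, -0.1412, 0.2412]
tool_rot: [0.0, 1.0, -0.019, 0.0]
contact_force: [0.4, 0.5, -3.0]
gripper_width: 0.31
grasp_force: 59.9
```

```bash
python3 - <<'E'
from h import *
s=st();f=manip.grab_frame("wrist");cv2.imwrite("pics/w2.png",f[:,:,::-1])
go(s,.6707,.0093,.24,-.038);studs()
E
```

```text
t 3.67 pos [ 0.4529 -0.1412  0.2412] phi -0.0371 w 0.310 gf 59.9 F [ 0.4  0.5 -3. ]
inc [ 0.4241 -0.317   0.0026] yaw 0.0006
stud [238.4 239.1] 51 [0.4547 0.1333]
stud [196.1 242.3] 76 [0.4475 0.239 ]
stud [314.3 245.9] 81 [ 0.4361 -0.0574]
stud [158.4 249.4] 82 [0.4305 0.333 ]
```

Emit:
send_rows --increments '[{"dx":0.424,"dy":-0.317,"dz":0.0,"yaw":0.0,"claw":1.0},{"dx":0.424,"dy":-0.317,"dz":0.0,"yaw":0.0,"claw":1.0},{"dx":0.424,"dy":-0.317,"dz":0.0,"yaw":0.0,"claw":1.0},{"dx":0.424,"dy":-0.317,"dz":0.0,"yaw":0.0,"claw":1.0},{"dx":0.424,"dy":-0.317,"dz":0.0,"yaw":0.0,"claw":1.0},{"dx":0.424,"dy":-0.317,"dz":0.0,"yaw":0.0,"claw":1.0},{"dx":0.424,"dy":-0.317,"dz":0.0,"yaw":0.0,"claw":1.0},{"dx":0.424,"dy":-0.317,"dz":0.08,"yaw":0.0,"claw":1.0},{"dx":0.424,"dy":-0.317,"dz":0.16,"yaw":0.0,"claw":1.0},{"dx":0.424,"dy":-0.317,"dz":0.22,"yaw":0.0,"claw":1.0},{"dx":0.424,"dy":-0.317,"dz":0.22,"yaw":0.0,"claw":1.0}]'

```text
time: 5.15
tool_pos: [0.6678, 0.0083, 0.1281]
tool_rot: [-0.0, 1.0, -0.019, -0.003]
contact_force: [-0.4, 0.2, -1.2]
gripper_width: 0.306
grasp_force: 60.0
```

```bash
python3 - <<'E'
from h import *
s=st();f=manip.grab_frame("wrist");cv2.imwrite("pics/w3.png",f[:,:,::-1])
E
```

```text
t 5.15 pos [0.6678 0.0083 0.1281] phi -0.0387 w 0.306 gf 60.0 F [-0.4  0.2 -1.2]
```

View pics/w3.png

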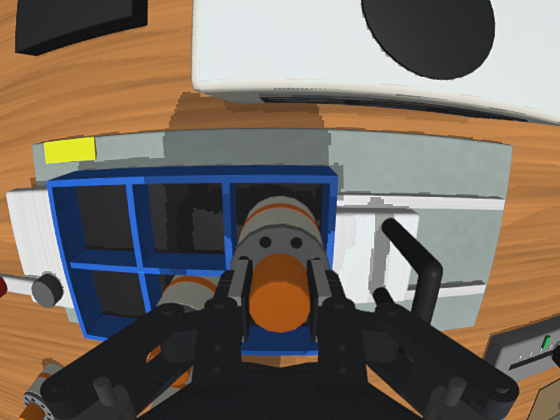

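The wrist view shows the canister centred between pocket 6's walls (cols 226–335). Release it and go to the next spare.

Emit:
send_rows --increments '[{"dx":0.0,"dy":0.0,"dz":0.025,"yaw":0.0,"claw":1.0},{"dx":0.0,"dy":0.0,"dz":0.046,"yaw":0.0,"claw":1.0},{"dx":0.0,"dy":0.0,"dz":0.046,"yaw":0.0,"claw":1.0},{"dx":0.0,"dy":0.0,"dz":0.046,"yaw":0.0,"claw":0.1},{"dx":0.0,"dy":0.0,"dz":0.046,"yaw":0.0,"claw":0.1},{"dx":0.0,"dy":0.0,"dz":0.046,"yaw":0.0,"claw":0.1},{"dx":0.0,"dy":0.0,"dz":-0.02,"yaw":0.0,"claw":0.1},{"dx":0.0,"dy":0.0,"dz":-0.12,"yaw":0.0,"claw":0.1},{"dx":0.0,"dy":0.0,"dz":-0.22,"yaw":0.0,"claw":0.1},{"dx":-0.463,"dy":0.153,"dz":-0.22,"yaw":0.0,"claw":-0.3},{"dx":-0.463,"dy":0.153,"dz":-0.22,"yaw":0.0,"claw":-0.3},{"dx":-0.463,"dy":0.153,"dz":-0.22,"yaw":0.0,"claw":-0.3},{"dx":-0.463,"dy":0.153,"dz":-0.22,"yaw":0.0,"claw":-0.3},{"dx":-0.463,"dy":0.153,"dz":-0.22,"yaw":0.0,"claw":-0.3},{"dx":-0.463,"dy":0.153,"dz":-0.22,"yaw":0.0,"claw":-0.3},{"dx":-0.463,"dy":0.153,"dz":-0.22,"yaw":0.0,"claw":-0.3}]'

```text
time: 7.2
tool_pos: [0.4377, -0.0585, 0.2417]
tool_rot: [-0.0, 1.0, -0.018, 0.0]
contact_force: [0.1, 0.3, 0.5]
gripper_width: 0.653
grasp_force: 0.0
```

```bash
cat >> h.py <<'E'
def wst(zs=(.102,.133)):
    s=st();f=manip.grab_frame("wrist");h=cv2.cvtColor(f,cv2.COLOR_RGB2HSV)
    m=cv2.inRange(h,(5,170,110),(20,255,255));n,_,S,C=cv2.connectedComponentsWithStats(m)
    for i in range(1,n):
        if S[i,4]>200: print("w",np.round(C[i]),S[i,4],[np.round(wbp(s,*C[i],z-.01)[:2],4) for z in zs])
    return s
E
python3 - <<'E'
from h import *
s=wst();studs();go(s,.4362,-.0585,.074,-.038)
E
```

```text
t 7.20 pos [ 0.4377 -0.0585  0.2417] phi -0.0365 w 0.653 gf 0.0 F [0.1 0.3 0.5]
w [109.  30.] 611 [array([0.6192, 0.1013]), array([0.6079, 0.0841])]
w [ 90. 197.] 455 [array([0.4515, 0.1392]), array([0.458, 0.118])]
w [280. 205.] 668 [array([ 0.4346, -0.0581]), array([ 0.4429, -0.0583])]
w [ 22. 208.] 278 [array([0.4443, 0.2493]), array([0.4516, 0.2165])]
stud [238.3 239.3] 61 [0.4541 0.1334]
stud [196.1 242.4] 76 [0.4473 0.2391]
stud [158.2 249.5] 78 [0.4303 0.3335]
inc [-3.100e-03  1.000e-04  3.355e-01] yaw 0.001
```

Emit:
send_rows --increments '[{"dx":-0.003,"dy":0.0,"dz":0.12,"yaw":0.0,"claw":-0.3},{"dx":-0.003,"dy":0.0,"dz":0.24,"yaw":0.0,"claw":-0.3},{"dx":-0.003,"dy":0.0,"dz":0.335,"yaw":0.0,"claw":-0.3},{"dx":-0.003,"dy":0.0,"dz":0.335,"yaw":0.0,"claw":-0.3},{"dx":-0.003,"dy":0.0,"dz":0.335,"yaw":0.0,"claw":1.0},{"dx":-0.003,"dy":0.0,"dz":0.335,"yaw":0.0,"claw":1.0},{"dx":-0.003,"dy":0.0,"dz":0.335,"yaw":0.0,"claw":1.0},{"dx":-0.003,"dy":0.0,"dz":0.335,"yaw":0.0,"claw":1.0},{"dx":-0.003,"dy":0.0,"dz":0.335,"yaw":0.0,"claw":1.0},{"dx":-0.003,"dy":0.0,"dz":0.25,"yaw":0.0,"claw":1.0},{"dx":-0.003,"dy":0.0,"dz":0.14,"yaw":0.0,"claw":1.0},{"dx":-0.003,"dy":0.0,"dz":0.0,"yaw":0.0,"claw":1.0},{"dx":-0.003,"dy":0.0,"dz":0.0,"yaw":0.0,"claw":1.0},{"dx":0.321,"dy":-0.153,"dz":0.0,"yaw":0.0,"claw":1.0},{"dx":0.321,"dy":-0.153,"dz":0.0,"yaw":0.0,"claw":1.0},{"dx":0.321,"dy":-0.153,"dz":0.0,"yaw":0.0,"claw":1.0},{"dx":0.321,"dy":-0.153,"dz":0.0,"yaw":0.0,"claw":1.0},{"dx":0.321,"dy":-0.153,"dz":0.0,"yaw":0.0,"claw":1.0},{"dx":0.321,"dy":-0.153,"dz":0.0,"yaw":0.0,"claw":1.0}]'

```text
time: 9.68
tool_pos: [0.599, 0.0114, 0.2415]
tool_rot: [0.0, 1.0, -0.019, 0.0]
contact_force: [0.3, -0.7, -1.1]
gripper_width: 0.314
grasp_force: 60.8
```

```bash
python3 - <<'E'
from h import *
s=wst();studs();go(s,.6008,.012,.107,-.038);go(s,.4535,.1333,.241,-.038)
E
```

```text
t 9.68 pos [0.599  0.0114 0.2415] phi -0.0379 w 0.314 gf 60.8 F [ 0.3 -0.7 -1.1]
w [279. 127.] 924 [array([0.6675, 0.0094]), array([0.6683, 0.0094])]
w [199. 206.] 908 [array([0.5976, 0.0888]), array([0.6057, 0.0804])]
w [279. 210.] 208 [array([0.5913, 0.0127]), array([0.6001, 0.0123])]
w [279. 294.] 3754 [array([0.5009, 0.0164]), array([0.5193, 0.0157])]
w [100. 327.] 420 [array([0.4483, 0.2415]), array([0.4723, 0.2169])]
w [ 50. 330.] 287 [array([0.431 , 0.3375]), array([0.4568, 0.3027])]
stud [238.7 239.3] 68 [0.4541 0.1324]
stud [196.1 242.2] 76 [0.4476 0.2392]
stud [158.3 249.4] 79 [0.4304 0.3334]
inc [ 0.0036 -0.0014  0.269 ] yaw 0.0
inc [-0.3    -0.2327  0.0009] yaw 0.0
```

Emit:
send_rows --increments '[{"dx":0.003,"dy":0.0,"dz":0.08,"yaw":0.0,"claw":1.0},{"dx":0.003,"dy":0.0,"dz":0.16,"yaw":0.0,"claw":1.0},{"dx":0.003,"dy":0.0,"dz":0.22,"yaw":0.0,"claw":1.0},{"dx":0.003,"dy":0.0,"dz":0.267,"yaw":0.0,"claw":1.0},{"dx":0.003,"dy":0.0,"dz":0.267,"yaw":0.0,"claw":1.0},{"dx":0.003,"dy":0.0,"dz":0.267,"yaw":0.0,"claw":0.1},{"dx":0.003,"dy":0.0,"dz":0.267,"yaw":0.0,"claw":0.1},{"dx":0.003,"dy":0.0,"dz":0.267,"yaw":0.0,"claw":0.1},{"dx":0.003,"dy":0.0,"dz":0.2,"yaw":0.0,"claw":0.1},{"dx":0.003,"dy":0.0,"dz":0.1,"yaw":0.0,"claw":0.1},{"dx":0.003,"dy":0.0,"dz":0.0,"yaw":0.0,"claw":0.1},{"dx":-0.3,"dy":-0.233,"dz":0.0,"yaw":0.0,"claw":-0.3},{"dx":-0.3,"dy":-0.233,"dz":0.0,"yaw":0.0,"claw":-0.3},{"dx":-0.3,"dy":-0.233,"dz":0.0,"yaw":0.0,"claw":-0.3},{"dx":-0.3,"dy":-0.233,"dz":0.0,"yaw":0.0,"claw":-0.3},{"dx":-0.3,"dy":-0.233,"dz":0.0,"yaw":0.0,"claw":-0.3},{"dx":-0.3,"dy":-0.233,"dz":0.0,"yaw":0.0,"claw":-0.3}]'

```text
time: 11.9
tool_pos: [0.4551, 0.1332, 0.2415]
tool_rot: [0.0, 1.0, -0.019, 0.0]
contact_force: [-0.1, 0.1, -0.1]
gripper_width: 0.648
grasp_force: 0.0
```

```bash
python3 - <<'E'
from h import *
s=wst();studs();go(s,.4535,.133,.074,-.038);go(s,.6734,.0792,.241,-.038)
E
```

```text
t 11.90 pos [0.4551 0.1332 0.2415] phi -0.0383 w 0.648 gf 0.0 F [-0.1  0.1 -0.1]
w [341.  27.] 834 [array([0.6164, 0.0723]), array([0.6073, 0.0785])]
w [420.  41.] 685 [array([ 0.6079, -0.0042]), array([0.5997, 0.0102])]
w [279. 204.] 713 [array([0.4524, 0.1342]), array([0.4607, 0.1339])]
w [168. 217.] 615 [array([0.4448, 0.2435]), array([0.4539, 0.2316])]
w [ 90. 235.] 410 [array([0.4269, 0.341 ]), array([0.4379, 0.3188])]
stud [286.6 151.8] 29 [0.6749 0.0103]
stud [257.9 176. ] 22 [0.6135 0.0835]
stud [157.9 249.5] 78 [0.4303 0.3341]
inc [-0.0033  0.0005  0.335 ] yaw -0.0002
inc [0.4404 0.0912 0.0012] yaw -0.0002
```

Emit:
send_rows --increments '[{"dx":-0.003,"dy":0.0,"dz":0.12,"yaw":0.0,"claw":-0.3},{"dx":-0.003,"dy":0.0,"dz":0.24,"yaw":0.0,"claw":-0.3},{"dx":-0.003,"dy":0.0,"dz":0.335,"yaw":0.0,"claw":-0.3},{"dx":-0.003,"dy":0.0,"dz":0.335,"yaw":0.0,"claw":-0.3},{"dx":-0.003,"dy":0.0,"dz":0.335,"yaw":0.0,"claw":1.0},{"dx":-0.003,"dy":0.0,"dz":0.335,"yaw":0.0,"claw":1.0},{"dx":-0.003,"dy":0.0,"dz":0.335,"yaw":0.0,"claw":1.0},{"dx":-0.003,"dy":0.0,"dz":0.335,"yaw":0.0,"claw":1.0},{"dx":-0.003,"dy":0.0,"dz":0.335,"yaw":0.0,"claw":1.0},{"dx":-0.003,"dy":0.0,"dz":0.25,"yaw":0.0,"claw":1.0},{"dx":-0.003,"dy":0.0,"dz":0.14,"yaw":0.0,"claw":1.0},{"dx":-0.003,"dy":0.0,"dz":0.0,"yaw":0.0,"claw":1.0},{"dx":-0.003,"dy":0.0,"dz":0.0,"yaw":0.0,"claw":1.0},{"dx":0.438,"dy":0.091,"dz":0.0,"yaw":0.0,"claw":1.0},{"dx":0.438,"dy":0.091,"dz":0.0,"yaw":0.0,"claw":1.0},{"dx":0.438,"dy":0.091,"dz":0.0,"yaw":0.0,"claw":1.0},{"dx":0.438,"dy":0.091,"dz":0.0,"yaw":0.0,"claw":1.0},{"dx":0.438,"dy":0.091,"dz":0.0,"yaw":0.0,"claw":1.0},{"dx":0.438,"dy":0.091,"dz":0.0,"yaw":0.0,"claw":1.0}]'

```text
time: 14.38
tool_pos: [0.6705, 0.0804, 0.2402]
tool_rot: [-0.0, 1.0, -0.019, -0.001]
contact_force: [0.2, -0.8, -0.7]
gripper_width: 0.31
grasp_force: 59.2
```

```bash
python3 - <<'E'
from h import *
s=wst();studs();go(s,.6734,.0792,.107,-.038);go(s,.446,.2395,.241,-.038)
E
```

```text
t 14.38 pos [0.6705 0.0804 0.2402] phi -0.0371 w 0.310 gf 59.2 F [ 0.2 -0.8 -0.7]
w [364. 210.] 931 [array([0.6598, 0.0008]), array([0.669 , 0.0091])]
w [278. 296.] 3474 [array([0.5696, 0.0866]), array([0.5884, 0.0857])]
w [356. 283.] 869 [array([0.5814, 0.0053]), array([0.599 , 0.0131])]
stud [288.4 150.6] 18 [0.6781 0.0057]
stud [196.1 242.2] 76 [0.4476 0.2392]
stud [158.4 249.3] 81 [0.4306 0.3331]
inc [0.0065 0.0023 0.2665] yaw 0.0006
inc [-0.4604 -0.3013 -0.0005] yaw 0.0006
```

Emit:
send_rows --increments '[{"dx":0.003,"dy":0.001,"dz":0.04,"yaw":0.0,"claw":1.0},{"dx":0.003,"dy":0.001,"dz":0.12,"yaw":0.0,"claw":1.0},{"dx":0.003,"dy":0.001,"dz":0.2,"yaw":0.0,"claw":1.0},{"dx":0.003,"dy":0.001,"dz":0.266,"yaw":0.0,"claw":1.0},{"dx":0.003,"dy":0.001,"dz":0.266,"yaw":0.0,"claw":1.0},{"dx":0.003,"dy":0.001,"dz":0.266,"yaw":0.0,"claw":0.1},{"dx":0.003,"dy":0.001,"dz":0.266,"yaw":0.0,"claw":0.1},{"dx":0.003,"dy":0.001,"dz":0.266,"yaw":0.0,"claw":0.1},{"dx":0.003,"dy":0.001,"dz":0.2,"yaw":0.0,"claw":0.1},{"dx":0.003,"dy":0.001,"dz":0.1,"yaw":0.0,"claw":0.1},{"dx":0.003,"dy":0.001,"dz":0.0,"yaw":0.0,"claw":0.1},{"dx":-0.462,"dy":-0.301,"dz":0.0,"yaw":0.0,"claw":-0.3},{"dx":-0.462,"dy":-0.301,"dz":0.0,"yaw":0.0,"claw":-0.3},{"dx":-0.462,"dy":-0.301,"dz":0.0,"yaw":0.0,"claw":-0.3},{"dx":-0.462,"dy":-0.301,"dz":0.0,"yaw":0.0,"claw":-0.3},{"dx":-0.462,"dy":-0.301,"dz":0.0,"yaw":0.0,"claw":-0.3},{"dx":-0.462,"dy":-0.301,"dz":0.0,"yaw":0.0,"claw":-0.3},{"dx":-0.462,"dy":-0.301,"dz":0.0,"yaw":0.0,"claw":-0.3}]'

```text
time: 16.73
tool_pos: [0.4468, 0.2389, 0.2416]
tool_rot: [0.0, 1.0, -0.019, 0.0]
contact_force: [0.9, 0.1, -0.4]
gripper_width: 0.652
grasp_force: 0.0
```

```bash
python3 - <<'E'
from h import *
s=wst();studs();go(s,.446,.2395,.074,-.038);go(s,.6761,.1492,.241,-.038)
E
```

```text
t 16.73 pos [0.4468 0.2389 0.2416] phi -0.0374 w 0.652 gf 0.0 F [ 0.9  0.1 -0.4]
w [459.  30.] 586 [array([0.6182, 0.0557]), array([0.6081, 0.0749])]
w [516.  50.] 424 [array([ 0.6093, -0.0208]), array([0.6001, 0.0065])]
w [278. 204.] 677 [array([0.4447, 0.241 ]), array([0.4529, 0.2406])]
w [179. 225.] 592 [array([0.4274, 0.3382]), array([0.4374, 0.3274])]
stud [258.4 150.2] 17 [0.6793 0.0819]
inc [-0.002  -0.0012  0.3353] yaw 0.0004
inc [0.465  0.1621 0.0017] yaw 0.0004
```

Pick spare 2 and carry it over pocket 2.

Emit:
send_rows --increments '[{"dx":-0.002,"dy":-0.002,"dz":0.12,"yaw":0.0,"claw":-0.3},{"dx":-0.002,"dy":-0.002,"dz":0.24,"yaw":0.0,"claw":-0.3},{"dx":-0.002,"dy":-0.002,"dz":0.335,"yaw":0.0,"claw":-0.3},{"dx":-0.002,"dy":-0.002,"dz":0.335,"yaw":0.0,"claw":-0.3},{"dx":-0.002,"dy":-0.002,"dz":0.335,"yaw":0.0,"claw":1.0},{"dx":-0.002,"dy":-0.002,"dz":0.335,"yaw":0.0,"claw":1.0},{"dx":-0.002,"dy":-0.002,"dz":0.335,"yaw":0.0,"claw":1.0},{"dx":-0.002,"dy":-0.002,"dz":0.335,"yaw":0.0,"claw":1.0},{"dx":-0.002,"dy":-0.002,"dz":0.335,"yaw":0.0,"claw":1.0},{"dx":-0.002,"dy":-0.002,"dz":0.25,"yaw":0.0,"claw":1.0},{"dx":-0.002,"dy":-0.002,"dz":0.14,"yaw":0.0,"claw":1.0},{"dx":-0.002,"dy":-0.002,"dz":0.0,"yaw":0.0,"claw":1.0},{"dx":-0.002,"dy":-0.002,"dz":0.0,"yaw":0.0,"claw":1.0},{"dx":0.464,"dy":0.162,"dz":0.0,"yaw":0.0,"claw":1.0},{"dx":0.464,"dy":0.162,"dz":0.0,"yaw":0.0,"claw":1.0},{"dx":0.464,"dy":0.162,"dz":0.0,"yaw":0.0,"claw":1.0},{"dx":0.464,"dy":0.162,"dz":0.0,"yaw":0.0,"claw":1.0},{"dx":0.464,"dy":0.162,"dz":0.0,"yaw":0.0,"claw":1.0},{"dx":0.464,"dy":0.162,"dz":0.0,"yaw":0.0,"claw":1.0},{"dx":0.464,"dy":0.162,"dz":0.0,"yaw":0.0,"claw":1.0}]'

```text
time: 19.32
tool_pos: [0.6739, 0.1503, 0.2411]
tool_rot: [-0.0, 1.0, -0.018, -0.0]
contact_force: [0.4, 0.0, -1.6]
gripper_width: 0.312
grasp_force: 59.5
```

```bash
python3 - <<'E'
from h import *
s=wst();studs();go(s,.6761,.1492,.107,-.038);go(s,.4295,.3333,.241,-.038)
E
```

```text
t 19.32 pos [0.6739 0.1503 0.2411] phi -0.0362 w 0.312 gf 59.5 F [ 0.4  0.  -1.6]
w [437. 211.] 753 [array([ 0.6599, -0.0083]), array([0.6694, 0.0084])]
w [363. 214.] 919 [array([0.659 , 0.0716]), array([0.6686, 0.0798])]
w [278. 294.] 3600 [array([0.5751, 0.1561]), array([0.5937, 0.1553])]
w [359. 278.] 875 [array([0.5894, 0.0716]), array([0.6064, 0.0798])]
w [424. 280.] 720 [array([ 0.5809, -0.0036]), array([0.5988, 0.0125])]
stud [258.2 152.8] 48 [0.6728 0.0825]
stud [258.  177.3] 32 [0.6101 0.0834]
stud [158.4 249.3] 81 [0.4306 0.3331]
inc [0.0047 0.0021 0.2682] yaw 0.0012
inc [-0.5016 -0.348   0.0006] yaw 0.0012
```

Emit:
send_rows --increments '[{"dx":0.002,"dy":0.001,"dz":0.04,"yaw":0.0,"claw":1.0},{"dx":0.002,"dy":0.001,"dz":0.12,"yaw":0.0,"claw":1.0},{"dx":0.002,"dy":0.001,"dz":0.2,"yaw":0.0,"claw":1.0},{"dx":0.002,"dy":0.001,"dz":0.267,"yaw":0.0,"claw":1.0},{"dx":0.002,"dy":0.001,"dz":0.267,"yaw":0.0,"claw":1.0},{"dx":0.002,"dy":0.001,"dz":0.267,"yaw":0.0,"claw":0.1},{"dx":0.002,"dy":0.001,"dz":0.267,"yaw":0.0,"claw":0.1},{"dx":0.002,"dy":0.001,"dz":0.267,"yaw":0.0,"claw":0.1},{"dx":0.002,"dy":0.001,"dz":0.2,"yaw":0.0,"claw":0.1},{"dx":0.002,"dy":0.001,"dz":0.1,"yaw":0.0,"claw":0.1},{"dx":0.002,"dy":0.001,"dz":0.0,"yaw":0.0,"claw":0.1},{"dx":-0.502,"dy":-0.348,"dz":0.0,"yaw":0.0,"claw":-0.3},{"dx":-0.502,"dy":-0.348,"dz":0.0,"yaw":0.0,"claw":-0.3},{"dx":-0.502,"dy":-0.348,"dz":0.0,"yaw":0.0,"claw":-0.3},{"dx":-0.502,"dy":-0.348,"dz":0.0,"yaw":0.0,"claw":-0.3},{"dx":-0.502,"dy":-0.348,"dz":0.0,"yaw":0.0,"claw":-0.3},{"dx":-0.502,"dy":-0.348,"dz":0.0,"yaw":0.0,"claw":-0.3},{"dx":-0.502,"dy":-0.348,"dz":0.0,"yaw":0.0,"claw":-0.3},{"dx":-0.502,"dy":-0.348,"dz":0.0,"yaw":0.0,"claw":-0.3}]'

```text
time: 21.8
tool_pos: [0.4316, 0.3322, 0.2414]
tool_rot: [0.0, 1.0, -0.019, 0.0]
contact_force: [0.4, 0.4, -0.5]
gripper_width: 0.651
grasp_force: 0.0
```

```bash
python3 - <<'E'
from h import *
s=wst();studs();go(s,.4295,.333,.074,-.038);go(s,.6062,.1519,.241,-.038)
E
```

```text
t 21.80 pos [0.4316 0.3322 0.2414] phi -0.0388 w 0.651 gf 0.0 F [ 0.4  0.4 -0.5]
w [534.  33.] 365 [array([0.6206, 0.0409]), array([0.6086, 0.0716])]
w [276. 206.] 668 [array([0.428 , 0.3355]), array([0.4364, 0.335 ])]
stud [229.8 149.4] 30 [0.6817 0.1545]
stud [257.7 152.1] 33 [0.6746 0.0837]
stud [160.  248.7] 36 [0.4323 0.3291]
inc [-0.0045 -0.0016  0.3348] yaw -0.0005
inc [0.3628 0.3467 0.0009] yaw -0.0005
```

Emit:
send_rows --increments '[{"dx":-0.005,"dy":-0.003,"dz":0.12,"yaw":0.0,"claw":-0.3},{"dx":-0.005,"dy":-0.003,"dz":0.24,"yaw":0.0,"claw":-0.3},{"dx":-0.005,"dy":-0.003,"dz":0.335,"yaw":0.0,"claw":-0.3},{"dx":-0.005,"dy":-0.003,"dz":0.335,"yaw":0.0,"claw":-0.3},{"dx":-0.005,"dy":-0.003,"dz":0.335,"yaw":0.0,"claw":1.0},{"dx":-0.005,"dy":-0.003,"dz":0.335,"yaw":0.0,"claw":1.0},{"dx":-0.005,"dy":-0.003,"dz":0.335,"yaw":0.0,"claw":1.0},{"dx":-0.005,"dy":-0.003,"dz":0.335,"yaw":0.0,"claw":1.0},{"dx":-0.005,"dy":-0.003,"dz":0.335,"yaw":0.0,"claw":1.0},{"dx":-0.005,"dy":-0.003,"dz":0.25,"yaw":0.0,"claw":1.0},{"dx":-0.005,"dy":-0.003,"dz":0.14,"yaw":0.0,"claw":1.0},{"dx":-0.005,"dy":-0.003,"dz":0.0,"yaw":0.0,"claw":1.0},{"dx":-0.005,"dy":-0.003,"dz":0.0,"yaw":0.0,"claw":1.0},{"dx":0.362,"dy":0.346,"dz":0.0,"yaw":0.0,"claw":1.0},{"dx":0.362,"dy":0.346,"dz":0.0,"yaw":0.0,"claw":1.0},{"dx":0.362,"dy":0.346,"dz":0.0,"yaw":0.0,"claw":1.0},{"dx":0.362,"dy":0.346,"dz":0.0,"yaw":0.0,"claw":1.0},{"dx":0.362,"dy":0.346,"dz":0.0,"yaw":0.0,"claw":1.0},{"dx":0.362,"dy":0.346,"dz":0.0,"yaw":0.0,"claw":1.0},{"dx":0.362,"dy":0.346,"dz":0.0,"yaw":0.0,"claw":1.0}]'

```text
time: 24.4
tool_pos: [0.604, 0.1543, 0.2407]
tool_rot: [-0.0, 1.0, -0.018, -0.001]
contact_force: [-0.2, -0.3, -0.5]
gripper_width: 0.305
grasp_force: 59.7
```

```bash
python3 - <<'E'
from h import *
s=wst();go(s,.6062,.1519,.107,-.038)
E
```

```text
t 24.40 pos [0.604  0.1543 0.2407] phi -0.0357 w 0.305 gf 59.7 F [-0.2 -0.3 -0.5]
w [283. 128.] 933 [array([0.6713, 0.1491]), array([0.6722, 0.1495])]
w [370. 132.] 904 [array([0.6668, 0.0701]), array([0.6682, 0.0789])]
w [447. 134.] 728 [array([ 0.668 , -0.0103]), array([0.6692, 0.007 ])]
w [368. 206.] 932 [array([0.5972, 0.0708]), array([0.606 , 0.0795])]
w [437. 211.] 768 [array([ 0.5892, -0.0044]), array([0.5988, 0.0123])]
w [278. 293.] 3652 [array([0.5075, 0.16  ]), array([0.5258, 0.1592])]
inc [0.0049 0.0047 0.2674] yaw 0.0016
```

Emit:
send_rows --increments '[{"dx":0.001,"dy":0.001,"dz":0.0,"yaw":0.0,"claw":1.0},{"dx":0.001,"dy":0.001,"dz":0.08,"yaw":0.0,"claw":1.0},{"dx":0.001,"dy":0.001,"dz":0.16,"yaw":0.0,"claw":1.0},{"dx":0.001,"dy":0.001,"dz":0.22,"yaw":0.0,"claw":1.0},{"dx":0.001,"dy":0.001,"dz":0.267,"yaw":0.0,"claw":1.0},{"dx":0.001,"dy":0.001,"dz":0.267,"yaw":0.0,"claw":1.0},{"dx":0.001,"dy":0.001,"dz":0.267,"yaw":0.0,"claw":0.1},{"dx":0.001,"dy":0.001,"dz":0.267,"yaw":0.0,"claw":0.1},{"dx":0.001,"dy":0.001,"dz":0.267,"yaw":0.0,"claw":0.1},{"dx":0.001,"dy":0.001,"dz":0.2,"yaw":0.0,"claw":0.1},{"dx":0.001,"dy":0.001,"dz":0.1,"yaw":0.0,"claw":0.1},{"dx":0.001,"dy":0.001,"dz":-0.04,"yaw":0.0,"claw":0.1},{"dx":-0.09,"dy":-0.17,"dz":-0.04,"yaw":0.0,"claw":-0.3},{"dx":-0.09,"dy":-0.17,"dz":-0.04,"yaw":0.0,"claw":-0.3},{"dx":-0.09,"dy":-0.17,"dz":-0.04,"yaw":0.0,"claw":-0.3},{"dx":-0.09,"dy":-0.17,"dz":-0.04,"yaw":0.0,"claw":-0.3}]'

```text
time: 26.45
tool_pos: [0.5634, 0.2395, 0.2612]
tool_rot: [0.0, 1.0, -0.019, 0.0]
contact_force: [-0.6, 0.2, -0.2]
gripper_width: 0.653
grasp_force: 0.0
```

```bash
python3 - <<'E'
from h import *
s=wst((.133,));f=manip.grab_frame("wrist");cv2.imwrite("pics/w4.png",f[:,:,::-1])
print(wproj(s,[.6138,.3007,.125]))
E
```

```text
t 26.45 pos [0.5634 0.2395 0.2612] phi -0.0372 w 0.653 gf 0.0 F [-0.6  0.2 -0.2]
w [381.  80.] 713 [array([0.6733, 0.1475])]
w [451.  90.] 575 [array([0.6691, 0.0756])]
w [509.  98.] 410 [array([0.6692, 0.0029])]
w [378. 158.] 703 [array([0.6032, 0.1505])]
w [450. 158.] 565 [array([0.6044, 0.0754])]
w [503. 167.] 404 [array([0.5968, 0.0071])]
[207.53227525 152.23479813]
```

View pics/w4.png

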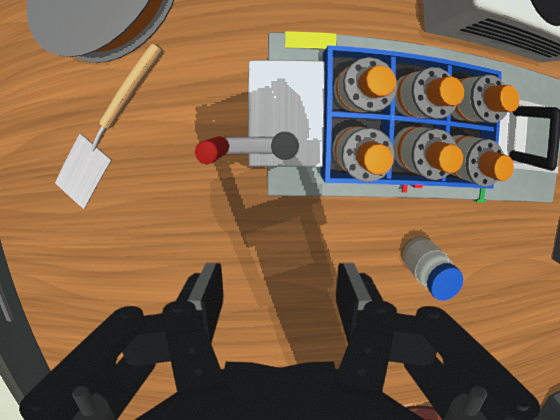

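All six canisters are seated. The red knob is at (207,152) and the pivot at (285,146), as predicted. Next, turn the gripper above the knob.

Emit:
send_rows --increments '[{"dx":0.095,"dy":-0.128,"dz":0.08,"yaw":-1.0,"claw":-0.3},{"dx":0.095,"dy":-0.128,"dz":0.08,"yaw":-1.0,"claw":-0.3},{"dx":0.095,"dy":-0.128,"dz":0.08,"yaw":-1.0,"claw":-0.3},{"dx":0.095,"dy":-0.128,"dz":0.08,"yaw":-1.0,"claw":-0.3},{"dx":0.095,"dy":-0.128,"dz":0.08,"yaw":-1.0,"claw":-0.3},{"dx":0.095,"dy":-0.128,"dz":0.08,"yaw":-1.0,"claw":-0.3},{"dx":0.095,"dy":-0.128,"dz":0.08,"yaw":-1.0,"claw":-0.3},{"dx":0.095,"dy":-0.128,"dz":0.08,"yaw":-1.0,"claw":-0.3},{"dx":0.095,"dy":-0.128,"dz":0.08,"yaw":-1.0,"claw":-0.3},{"dx":0.095,"dy":-0.128,"dz":0.08,"yaw":-1.0,"claw":-0.3}]'

```text
time: 27.8
tool_pos: [0.6134, 0.3014, 0.221]
tool_rot: [-0.0, 0.745, 0.667, -0.0]
contact_force: [0.9, -0.0, -0.2]
gripper_width: 0.648
grasp_force: 0.0
```

```bash
cat >> h.py <<'E'
def red(s,z=.12):
    f=manip.grab_frame("wrist");h=cv2.cvtColor(f,cv2.COLOR_RGB2HSV)
    m=cv2.inRange(h,(0,170,80),(3,255,255))|cv2.inRange(h,(172,170,80),(180,255,255));n,_,S,C=cv2.connectedComponentsWithStats(m)
    for i in range(1,n):
        if S[i,4]>60: print("red",np.round(C[i]),S[i,2:],np.round(wbp(s,*C[i],z)[:2],4))
    return f
E
python3 - <<'E'
from h import *
s=st();red(s);print(wproj(s,[.6132,.3015,.125]));go(s,.6132,.3015,.087,1.533);print(s["joint_pos"])
E
```

```text
t 27.80 pos [0.6134 0.3014 0.221 ] phi 1.4593 w 0.648 gf 0.0 F [ 0.9 -0.  -0.2]
red [279. 209.] [ 27  43 877] [0.6149 0.308 ]
[277.89065046 218.70447415]
inc [ 1.000e-04 -4.000e-04  2.681e-01] yaw -0.0491
[ 3.47959951e-01  1.93951721e-01  1.47641981e+00 -1.77856716e-05
  1.47159796e+00  4.59475931e-01]
```

Emit:
send_rows --increments '[{"dx":0.003,"dy":0.0,"dz":0.1,"yaw":-0.049,"claw":-0.3},{"dx":0.003,"dy":0.0,"dz":0.2,"yaw":-0.049,"claw":-0.3},{"dx":0.003,"dy":0.0,"dz":0.268,"yaw":-0.049,"claw":-0.3},{"dx":0.003,"dy":0.0,"dz":0.268,"yaw":-0.049,"claw":-0.3},{"dx":0.003,"dy":0.0,"dz":0.268,"yaw":-0.049,"claw":1.0},{"dx":0.003,"dy":0.0,"dz":0.268,"yaw":-0.049,"claw":1.0},{"dx":0.003,"dy":0.0,"dz":0.268,"yaw":-0.049,"claw":1.0},{"dx":0.003,"dy":0.0,"dz":0.268,"yaw":-0.049,"claw":1.0},{"dx":0.003,"dy":0.0,"dz":0.268,"yaw":-0.049,"claw":1.0}]'

```text
time: 28.98
tool_pos: [0.6149, 0.3043, 0.0906]
tool_rot: [0.001, 0.719, 0.695, 0.002]
contact_force: [-1.0, 0.5, 7.3]
gripper_width: 0.241
grasp_force: 58.5
```

```bash
python3 - <<'E'
from h import *
s=st();r=.07
x0=Rt(s).as_matrix()[:,0];a0=np.arctan2(x0[1],x0[0])
p0=s["tool_pos"];c=np.array([.6105,.2315]);print("radius",np.linalg.norm(p0[:2]-c))
n=12
for i in range(1,n+1):
    t=1.55*i/n;a=a0-t
    # relative in tool axes: pivot at -r along tool x ; clockwise = +yaw toward tool +y
    print(round(r*(np.cos(t)-1)/.5,3),round(r*np.sin(t)/.5,3),round(t/1.5,3))
E
```

```text
t 28.98 pos [0.6149 0.3043 0.0906] phi 1.5360 w 0.241 gf 58.5 F [-1.   0.5  7.3]
radius 0.07288980451239045
-0.001 0.018 0.086
-0.005 0.036 0.172
-0.01 0.053 0.258
-0.018 0.069 0.344
-0.028 0.084 0.431
-0.04 0.098 0.517
-0.053 0.11 0.603
-0.068 0.12 0.689
-0.084 0.128 0.775
-0.101 0.135 0.861
-0.119 0.138 0.947
-0.137 0.14 1.033
```

Emit:
send_rows --increments '[{"dx":0.0,"dy":0.0,"dz":-0.008,"yaw":0.0,"claw":1.0},{"dx":-0.001,"dy":0.018,"dz":-0.008,"yaw":0.086,"claw":1.0},{"dx":-0.005,"dy":0.036,"dz":-0.008,"yaw":0.172,"claw":1.0},{"dx":-0.01,"dy":0.053,"dz":-0.008,"yaw":0.258,"claw":1.0},{"dx":-0.018,"dy":0.069,"dz":-0.008,"yaw":0.344,"claw":1.0},{"dx":-0.028,"dy":0.084,"dz":-0.008,"yaw":0.431,"claw":1.0},{"dx":-0.04,"dy":0.098,"dz":-0.008,"yaw":0.517,"claw":1.0},{"dx":-0.053,"dy":0.11,"dz":-0.008,"yaw":0.603,"claw":1.0},{"dx":-0.068,"dy":0.12,"dz":-0.008,"yaw":0.689,"claw":1.0},{"dx":-0.084,"dy":0.128,"dz":-0.008,"yaw":0.775,"claw":1.0},{"dx":-0.101,"dy":0.135,"dz":-0.008,"yaw":0.861,"claw":1.0},{"dx":-0.119,"dy":0.138,"dz":-0.008,"yaw":0.947,"claw":1.0},{"dx":-0.13,"dy":0.14,"dz":-0.008,"yaw":1.0,"claw":1.0},{"dx":-0.13,"dy":0.14,"dz":-0.008,"yaw":1.0,"claw":1.0},{"dx":-0.13,"dy":0.14,"dz":-0.008,"yaw":1.0,"claw":1.0}]'

```text
time: 30.85
tool_pos: [0.6827, 0.2332, 0.0909]
tool_rot: [0.002, 1.0, 0.018, 0.002]
contact_force: [6.2, -6.8, -4.5]
gripper_width: 0.239
grasp_force: 60.3
```

```bash
python3 - <<'E'
from h import *
s=st();p=s["tool_pos"];print(s["joint_pos"][5])
for c in([.6105,.2315],[.610,.2335]):
    d=p[:2]-c;print(np.linalg.norm(d),"lever",np.pi/2-.038-np.arctan2(d[1],d[0]))
go(s,.6817,.2308,.095,-.038)
E
```

```text
t 30.85 pos [0.6827 0.2332 0.0909] phi 0.0363 w 0.239 gf 60.3 F [ 6.2 -6.8 -4.5]
1.7642595904962965
0.07223158214271226 lever 1.5087249868479728
0.07271112668077163 lever 1.5363921657248756
inc [-0.0022  0.0048 -0.0083] yaw 0.0495
```

Emit:
send_rows --increments '[{"dx":-0.001,"dy":0.009,"dz":0.0,"yaw":0.05,"claw":1.0},{"dx":-0.001,"dy":0.009,"dz":0.0,"yaw":0.05,"claw":1.0},{"dx":-0.001,"dy":0.009,"dz":0.0,"yaw":0.05,"claw":1.0},{"dx":-0.001,"dy":0.007,"dz":0.0,"yaw":0.05,"claw":0.1},{"dx":-0.001,"dy":0.007,"dz":0.0,"yaw":0.05,"claw":0.1},{"dx":-0.001,"dy":0.007,"dz":0.0,"yaw":0.05,"claw":0.1},{"dx":-0.001,"dy":0.007,"dz":-0.1,"yaw":0.05,"claw":0.1},{"dx":-0.001,"dy":0.007,"dz":-0.2,"yaw":0.05,"claw":0.1},{"dx":-0.001,"dy":0.007,"dz":-0.34,"yaw":0.05,"claw":0.1},{"dx":-0.001,"dy":0.007,"dz":-0.34,"yaw":0.05,"claw":0.1},{"dx":-0.001,"dy":0.007,"dz":-0.34,"yaw":0.05,"claw":0.1}]'

```text
time: 32.22
tool_pos: [0.6808, 0.2329, 0.2624]
tool_rot: [-0.0, 1.0, -0.019, 0.001]
contact_force: [-0.3, 1.1, -1.2]
gripper_width: 0.452
grasp_force: 0.0
```

```bash
python3 - <<'E'
from h import *
s=st();red(s,.12);print("knob exp",wproj(s,[.6817,.2288,.125]));go(s,.633,-.072,.265,-.038)
E
```

```text
t 32.23 pos [0.6808 0.2329 0.2624] phi -0.0384 w 0.452 gf 0.0 F [-0.3  1.1 -1.2]
red [284. 198.] [ 22  34 601] [0.686  0.2294]
knob exp [284.64099561 204.08282304]
inc [-0.0722  0.6131 -0.0056] yaw -0.0003
```

Emit:
send_rows --increments '[{"dx":-0.072,"dy":0.613,"dz":-0.006,"yaw":0.0,"claw":-0.4},{"dx":-0.072,"dy":0.613,"dz":-0.006,"yaw":0.0,"claw":-0.4},{"dx":-0.072,"dy":0.613,"dz":-0.006,"yaw":0.0,"claw":-0.4},{"dx":-0.072,"dy":0.613,"dz":-0.006,"yaw":0.0,"claw":-0.4},{"dx":-0.072,"dy":0.613,"dz":-0.006,"yaw":0.0,"claw":-0.4},{"dx":-0.072,"dy":0.613,"dz":-0.006,"yaw":0.0,"claw":-0.4},{"dx":-0.072,"dy":0.613,"dz":-0.006,"yaw":0.0,"claw":-0.4},{"dx":-0.072,"dy":0.613,"dz":-0.006,"yaw":0.0,"claw":-0.4}]'

```text
time: 33.28
tool_pos: [0.6326, -0.0707, 0.2631]
tool_rot: [-0.0, 1.0, -0.018, -0.001]
contact_force: [-0.1, -0.2, -0.1]
gripper_width: 0.7
grasp_force: 0.0
```

```bash
python3 - <<'E'
from h import *
s=st();f=manip.grab_frame("wrist");cv2.imwrite("pics/w5.png",f[:,:,::-1])
print(wproj(s,[.633,-.072,.128]))
E
```

```text
t 33.27 pos [ 0.6326 -0.0707  0.2631] phi -0.0368 w 0.700 gf 0.0 F [-0.1 -0.2 -0.1]
[281.49297327 204.8643484 ]
```

View pics/w5.png

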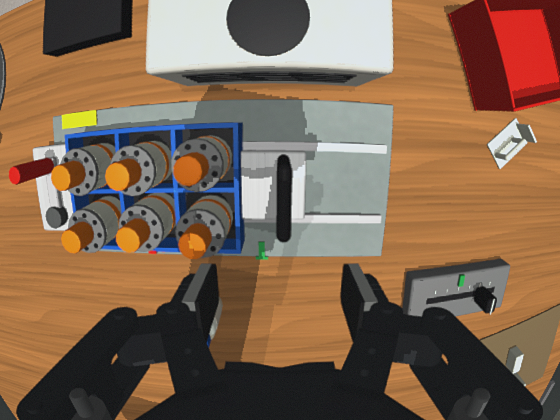

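Emit:
send_rows --increments '[{"dx":0.004,"dy":0.003,"dz":0.1,"yaw":0.0,"claw":-0.1},{"dx":0.004,"dy":0.003,"dz":0.2,"yaw":0.0,"claw":-0.1},{"dx":0.004,"dy":0.003,"dz":0.28,"yaw":0.0,"claw":-0.1},{"dx":0.004,"dy":0.003,"dz":0.324,"yaw":0.0,"claw":-0.1},{"dx":0.004,"dy":0.003,"dz":0.324,"yaw":0.0,"claw":-0.1},{"dx":0.004,"dy":0.003,"dz":0.324,"yaw":0.0,"claw":1.0},{"dx":0.004,"dy":0.003,"dz":0.324,"yaw":0.0,"claw":1.0},{"dx":0.004,"dy":0.003,"dz":0.324,"yaw":0.0,"claw":1.0},{"dx":0.004,"dy":0.003,"dz":0.324,"yaw":0.0,"claw":1.0},{"dx":0.004,"dy":0.003,"dz":0.324,"yaw":0.0,"claw":1.0}]'

```text
time: 34.58
tool_pos: [0.6364, -0.0748, 0.1052]
tool_rot: [0.001, 1.0, -0.02, 0.002]
contact_force: [-0.2, -2.7, 6.0]
gripper_width: 0.14
grasp_force: 58.7
```

```bash
python3 - <<'E'
from h import *
s=st();f=manip.grab_frame("top");cv2.imwrite("pics/top1.png",f[:,:,::-1])
E
```

```text
t 34.58 pos [ 0.6364 -0.0748  0.1052] phi -0.0391 w 0.140 gf 58.7 F [-0.2 -2.7  6. ]
```

Emit:
send_rows --increments '[{"dx":0.0,"dy":0.01,"dz":-0.006,"yaw":0.0,"claw":1.0},{"dx":0.0,"dy":0.04,"dz":-0.006,"yaw":0.0,"claw":1.0},{"dx":0.0,"dy":0.075,"dz":-0.006,"yaw":0.0,"claw":1.0},{"dx":0.0,"dy":0.11,"dz":-0.006,"yaw":0.0,"claw":1.0},{"dx":0.0,"dy":0.145,"dz":-0.006,"yaw":0.0,"claw":1.0},{"dx":0.0,"dy":0.18,"dz":-0.006,"yaw":0.0,"claw":1.0},{"dx":0.0,"dy":0.21,"dz":-0.006,"yaw":0.0,"claw":1.0},{"dx":0.0,"dy":0.235,"dz":-0.006,"yaw":0.0,"claw":1.0},{"dx":0.0,"dy":0.25,"dz":-0.006,"yaw":0.0,"claw":1.0},{"dx":0.0,"dy":0.258,"dz":-0.006,"yaw":0.0,"claw":1.0},{"dx":0.0,"dy":0.258,"dz":-0.006,"yaw":0.0,"claw":1.0},{"dx":0.0,"dy":0.258,"dz":-0.006,"yaw":0.0,"claw":1.0},{"dx":0.0,"dy":0.258,"dz":-0.006,"yaw":0.0,"claw":1.0}]'

```text
time: 36.25
tool_pos: [0.6307, -0.2006, 0.1052]
tool_rot: [-0.002, 1.0, -0.019, 0.001]
contact_force: [3.3, 4.8, -1.1]
gripper_width: 0.14
grasp_force: 59.7
```

```bash
python3 - <<'E'
from h import *
s=st();f=manip.grab_frame("top")[:,:,::-1];f2=manip.grab_frame("scene")[:,:,::-1]
a=cv2.resize(f[150:225,230:380],None,fx=5,fy=5,interpolation=cv2.INTER_CUBIC)
cv2.imwrite("pics/t2.png",a)
h=cv2.cvtColor(f[150:225,230:380],cv2.COLOR_BGR2HSV)
for l,m,z in(("r",cv2.inRange(h,(0,140,80),(4,255,255))|cv2.inRange(h,(170,140,80),(180,255,255)),.026),("g",cv2.inRange(h,(45,120,60),(75,255,255)),.016)):
    n,_,S,C=cv2.connectedComponentsWithStats(m)
    for i in range(1,n):
        if S[i,4]>3:print(l,S[i],C[i]+[230,150],bp("top",*(C[i]+[230,150]),z))
E
```

```text
t 36.25 pos [ 0.6307 -0.2006  0.1052] phi -0.0386 w 0.140 gf 59.7 F [ 3.3  4.8 -1.1]
r [17  0  6  5 23] [249.7826087  151.82608696] [0.6890197  0.10861958 0.026     ]
```

View pics/t2.png

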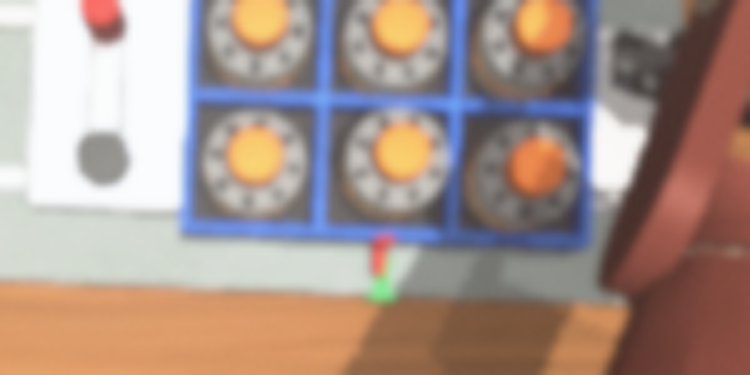

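Top crop: pointer tip at ~(380,273), green mark at ~(383,290), so it is about 2 mm short, which agrees with the 126 mm moved. Nudge and release.

Emit:
send_rows --increments '[{"dx":0.0,"dy":0.006,"dz":0.0,"yaw":0.0,"claw":1.0},{"dx":0.0,"dy":0.006,"dz":0.0,"yaw":0.0,"claw":1.0},{"dx":0.0,"dy":0.006,"dz":0.0,"yaw":0.0,"claw":1.0},{"dx":0.0,"dy":0.006,"dz":0.0,"yaw":0.0,"claw":0.0},{"dx":0.0,"dy":0.006,"dz":0.0,"yaw":0.0,"claw":0.0},{"dx":0.0,"dy":0.006,"dz":0.0,"yaw":0.0,"claw":0.0},{"dx":0.0,"dy":0.006,"dz":-0.12,"yaw":0.0,"claw":0.0},{"dx":0.0,"dy":0.006,"dz":-0.24,"yaw":0.0,"claw":0.0},{"dx":0.0,"dy":0.006,"dz":-0.3,"yaw":0.0,"claw":0.0},{"dx":-0.16,"dy":-0.314,"dz":-0.3,"yaw":0.0,"claw":-0.3},{"dx":-0.16,"dy":-0.314,"dz":-0.3,"yaw":0.0,"claw":-0.3},{"dx":-0.16,"dy":-0.314,"dz":-0.3,"yaw":0.0,"claw":-0.3},{"dx":-0.16,"dy":-0.314,"dz":-0.3,"yaw":0.0,"claw":-0.3},{"dx":-0.16,"dy":-0.314,"dz":-0.3,"yaw":0.0,"claw":-0.3}]'

```text
time: 38.1
tool_pos: [0.5561, -0.0431, 0.2556]
tool_rot: [0.0, 1.0, -0.019, 0.0]
contact_force: [-0.5, -0.2, -0.1]
gripper_width: 0.65
grasp_force: 0.0
```

```bash
python3 - <<'E'
from h import *
s=st();f=manip.grab_frame("wrist")[:,:,::-1]
u,v=wproj(s,[.54,-.042,.02]);print(u,v);u0=max(0,int(u)-100);v0=max(0,int(v)-70);print(u0,v0)
cv2.imwrite("pics/w6.png",cv2.resize(f[v0:v0+140,u0:u0+200],None,fx=4,fy=4,interpolation=cv2.INTER_CUBIC))
wst((.133,))
E
```

```text
t 38.10 pos [ 0.5561 -0.0431  0.2556] phi -0.0386 w 0.650 gf 0.0 F [-0.5 -0.2 -0.1]
279.2164517219703 196.6896976742026
179 126
t 38.15 pos [ 0.5562 -0.0436  0.2555] phi -0.0395 w 0.651 gf 0.0 F [ 0.4  0.  -0.4]
w [280.  83.] 841 [array([ 0.6628, -0.0481])]
w [366.  82.] 766 [array([ 0.6634, -0.1206])]
w [196.  83.] 771 [array([0.6676, 0.0228])]
w [284. 158.] 836 [array([ 0.5989, -0.0485])]
w [198. 164.] 755 [array([0.5974, 0.026 ])]
w [362. 165.] 757 [array([ 0.5912, -0.1166])]
```

View pics/w6.png

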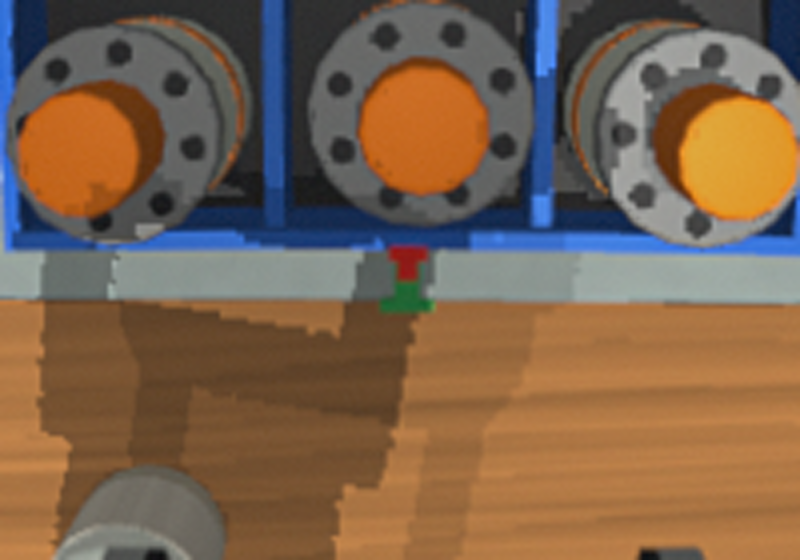

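Pointer and mark both lie at crop column ~407, so they are aligned. Now go to the lever knob.

Emit:
send_rows --increments '[{"dx":0.229,"dy":-0.296,"dz":0.0,"yaw":0.0,"claw":-0.1},{"dx":0.229,"dy":-0.296,"dz":0.0,"yaw":0.0,"claw":-0.1},{"dx":0.229,"dy":-0.296,"dz":0.0,"yaw":0.0,"claw":-0.1},{"dx":0.229,"dy":-0.296,"dz":0.0,"yaw":0.0,"claw":-0.1},{"dx":0.229,"dy":-0.296,"dz":0.0,"yaw":0.0,"claw":-0.1},{"dx":0.229,"dy":-0.296,"dz":0.0,"yaw":0.0,"claw":-0.1},{"dx":0.229,"dy":-0.296,"dz":0.0,"yaw":0.0,"claw":-0.1}]'

```text
time: 39.08
tool_pos: [0.6758, 0.0995, 0.256]
tool_rot: [0.0, 1.0, -0.02, 0.0]
contact_force: [0.4, 0.4, -0.5]
gripper_width: 0.553
grasp_force: 0.0
```

```bash
python3 - <<'E'
from h import *
s=st();red(s,.12);print(wproj(s,[.676,.1005,.125]));go(s,.676,.1005,.094,-.038);print(s["joint_pos"][5])
E
```

```text
t 39.08 pos [0.6758 0.0995 0.256 ] phi -0.0404 w 0.553 gf 0.0 F [ 0.4  0.4 -0.5]
red [553.  94.] [ 19  89 989] [ 0.7943 -0.2069]
red [278. 201.] [ 23  36 640] [0.6804 0.1007]
[278.81146937 206.80073803]
inc [-0.     -0.0021  0.324 ] yaw -0.0016
1.648486214447936
```

Emit:
send_rows --increments '[{"dx":0.001,"dy":-0.002,"dz":0.12,"yaw":0.0,"claw":-0.1},{"dx":0.001,"dy":-0.002,"dz":0.24,"yaw":0.0,"claw":-0.1},{"dx":0.001,"dy":-0.002,"dz":0.32,"yaw":0.0,"claw":-0.1},{"dx":0.001,"dy":-0.002,"dz":0.32,"yaw":0.0,"claw":-0.1},{"dx":0.001,"dy":-0.002,"dz":0.32,"yaw":0.0,"claw":1.0},{"dx":0.001,"dy":-0.002,"dz":0.32,"yaw":0.0,"claw":1.0},{"dx":0.001,"dy":-0.002,"dz":0.32,"yaw":0.0,"claw":1.0},{"dx":0.001,"dy":-0.002,"dz":0.32,"yaw":0.0,"claw":1.0}]'

```text
time: 40.12
tool_pos: [0.6787, 0.1015, 0.099]
tool_rot: [0.0, 1.0, -0.019, 0.003]
contact_force: [-0.5, -1.9, 6.4]
gripper_width: 0.238
grasp_force: 58.9
```

Emit:
send_rows --increments '[{"dx":0.0,"dy":0.0,"dz":0.0,"yaw":0.0,"claw":1.0},{"dx":-0.001,"dy":-0.018,"dz":0.0,"yaw":-0.086,"claw":1.0},{"dx":-0.005,"dy":-0.036,"dz":0.0,"yaw":-0.172,"claw":1.0},{"dx":-0.01,"dy":-0.053,"dz":0.0,"yaw":-0.258,"claw":1.0},{"dx":-0.018,"dy":-0.069,"dz":0.0,"yaw":-0.344,"claw":1.0},{"dx":-0.028,"dy":-0.084,"dz":0.0,"yaw":-0.431,"claw":1.0},{"dx":-0.04,"dy":-0.098,"dz":0.0,"yaw":-0.517,"claw":1.0},{"dx":-0.053,"dy":-0.11,"dz":0.0,"yaw":-0.603,"claw":1.0},{"dx":-0.068,"dy":-0.12,"dz":0.0,"yaw":-0.689,"claw":1.0},{"dx":-0.084,"dy":-0.128,"dz":0.0,"yaw":-0.775,"claw":1.0},{"dx":-0.101,"dy":-0.135,"dz":0.0,"yaw":-0.861,"claw":1.0},{"dx":-0.119,"dy":-0.138,"dz":0.0,"yaw":-0.947,"claw":1.0},{"dx":-0.13,"dy":-0.14,"dz":0.0,"yaw":-1.0,"claw":1.0},{"dx":-0.13,"dy":-0.14,"dz":0.0,"yaw":-1.0,"claw":1.0}]'

```text
time: 41.88
tool_pos: [0.6136, 0.177, 0.0989]
tool_rot: [-0.002, 0.745, 0.667, 0.001]
contact_force: [-9.4, 6.0, 12.0]
gripper_width: 0.24
grasp_force: 60.0
```

```bash
python3 - <<'E'
from h import *
s=st();p=s["tool_pos"];d=p[:2]-(np.array([.6105,.2325])-.1292*np.array([.038,.9993]));print(np.linalg.norm(d),"lever",np.pi/2-.038-np.arctan2(d[1],d[0]))
E
```

```text
t 41.88 pos [0.6136 0.177  0.0989] phi 1.4605 w 0.240 gf 60.0 F [-9.4  6.  12. ]
0.07408526992142324 lever 0.07032565545865865
```

Emit:
send_rows --increments '[{"dx":-0.002,"dy":-0.006,"dz":-0.004,"yaw":-0.025,"claw":1.0},{"dx":-0.004,"dy":-0.014,"dz":-0.006,"yaw":-0.049,"claw":1.0},{"dx":-0.004,"dy":-0.016,"dz":-0.006,"yaw":-0.049,"claw":1.0},{"dx":-0.004,"dy":-0.016,"dz":-0.006,"yaw":-0.049,"claw":1.0}]'

```text
time: 42.38
tool_pos: [0.6074, 0.1758, 0.0993]
tool_rot: [-0.001, 0.72, 0.694, 0.004]
contact_force: [4.1, 7.9, -3.6]
gripper_width: 0.232
grasp_force: 59.3
```

Emit:
send_rows --increments '[{"dx":0.0,"dy":0.004,"dz":0.0,"yaw":0.0,"claw":-0.1},{"dx":0.0,"dy":0.004,"dz":0.0,"yaw":0.0,"claw":-0.1},{"dx":0.0,"dy":0.004,"dz":0.0,"yaw":0.0,"claw":-0.1},{"dx":0.0,"dy":0.004,"dz":-0.1,"yaw":0.0,"claw":-0.1},{"dx":0.0,"dy":0.004,"dz":-0.2,"yaw":0.0,"claw":-0.1},{"dx":0.0,"dy":0.004,"dz":-0.32,"yaw":0.0,"claw":-0.1},{"dx":0.0,"dy":0.004,"dz":-0.32,"yaw":1.0,"claw":-0.1},{"dx":0.0,"dy":0.004,"dz":-0.32,"yaw":1.0,"claw":-0.1},{"dx":0.0,"dy":0.004,"dz":-0.32,"yaw":1.0,"claw":-0.1},{"dx":0.0,"dy":0.004,"dz":-0.32,"yaw":1.0,"claw":-0.1},{"dx":0.0,"dy":0.004,"dz":-0.32,"yaw":1.0,"claw":-0.1},{"dx":0.0,"dy":0.004,"dz":-0.32,"yaw":1.0,"claw":-0.1},{"dx":0.0,"dy":0.004,"dz":-0.32,"yaw":1.0,"claw":-0.1},{"dx":0.0,"dy":0.004,"dz":-0.32,"yaw":1.0,"claw":-0.1},{"dx":0.0,"dy":0.004,"dz":-0.32,"yaw":1.0,"claw":-0.1}]'

```text
time: 44.25
tool_pos: [0.6081, 0.1728, 0.2583]
tool_rot: [0.0, 1.0, 0.018, -0.0]
contact_force: [0.4, -0.1, -0.3]
gripper_width: 0.546
grasp_force: 0.0
```

```bash
python3 - <<'E'
from h import *
s=st();red(s,.12);go(s,.55,.03,.26,-.038)
go(s,.485,-.25,.26,-.038)
E
```

```text
t 44.25 pos [0.6081 0.1728 0.2583] phi 0.0367 w 0.546 gf 0.0 F [ 0.4 -0.1 -0.3]
red [280. 199.] [ 24  36 641] [0.613  0.1727]
inc [-0.1266  0.281  -0.0034] yaw 0.0498
inc [-0.277   0.8359 -0.0033] yaw 0.0498
```

Emit:
send_rows --increments '[{"dx":-0.12,"dy":0.428,"dz":0.0,"yaw":0.05,"claw":-0.1},{"dx":-0.12,"dy":0.428,"dz":0.0,"yaw":0.05,"claw":-0.1},{"dx":-0.12,"dy":0.428,"dz":0.0,"yaw":0.05,"claw":-0.1},{"dx":-0.12,"dy":0.428,"dz":0.0,"yaw":0.05,"claw":-0.1},{"dx":-0.12,"dy":0.428,"dz":0.0,"yaw":0.05,"claw":-0.1},{"dx":-0.12,"dy":0.428,"dz":0.0,"yaw":0.05,"claw":-0.1},{"dx":-0.12,"dy":0.428,"dz":0.0,"yaw":0.05,"claw":-0.1}]'

```text
time: 45.18
tool_pos: [0.5559, -0.0419, 0.2583]
tool_rot: [-0.0, 1.0, -0.019, -0.0]
contact_force: [-0.6, 0.1, 0.4]
gripper_width: 0.551
grasp_force: 0.0
```

```bash
python3 - <<'E'
from h import *
s=st();f=manip.grab_frame("wrist");u,v=map(int,wproj(s,[.54,-.042,.02]));u0,v0=u-40,v-40
h=cv2.cvtColor(f[v0:v0+80,u0:u0+80],cv2.COLOR_RGB2HSV)
for l,m,z in(("r",cv2.inRange(h,(0,150,60),(4,255,255))|cv2.inRange(h,(172,150,60),(180,255,255)),.026),("g",cv2.inRange(h,(45,120,40),(80,255,255)),.016)):
    n,_,S,C=cv2.connectedComponentsWithStats(m)
    for i in range(1,n):
        if S[i,4]>5:print(l,S[i],np.round(C[i]+[u0,v0],1),wbp(s,*(C[i]+[u0,v0]),z))
wst((.133,))
go(s,.455,-.34,.23,.027)
E
```

```text
t 45.17 pos [ 0.5559 -0.0419  0.2583] phi -0.0379 w 0.551 gf 0.0 F [-0.6  0.1  0.4]
r [40 32  8  8 49] [283.2 190. ] [ 0.54828699 -0.04565852  0.026     ]
g [35 36 14 12 69] [281.3 199.1] [ 0.53479855 -0.04289202  0.016     ]
t 45.23 pos [ 0.5559 -0.0419  0.2583] phi -0.0379 w 0.551 gf 0.0 F [-0.4 -0.4 -0.9]
w [285.  83.] 826 [array([ 0.6627, -0.0498])]
w [369.  82.] 751 [array([ 0.6634, -0.1223])]
w [201.  83.] 768 [array([0.6674, 0.0211])]
w [288. 157.] 824 [array([ 0.5989, -0.0502])]
w [203. 163.] 751 [array([0.5974, 0.0243])]
w [365. 164.] 739 [array([ 0.5912, -0.1181])]
inc [-0.179   0.6035  0.0564] yaw -0.0433
```

Emit:
send_rows --increments '[{"dx":-0.179,"dy":0.604,"dz":0.056,"yaw":-0.043,"claw":-0.1},{"dx":-0.179,"dy":0.604,"dz":0.056,"yaw":-0.043,"claw":-0.1},{"dx":-0.179,"dy":0.604,"dz":0.056,"yaw":-0.043,"claw":-0.1},{"dx":-0.179,"dy":0.604,"dz":0.056,"yaw":-0.043,"claw":-0.1},{"dx":-0.179,"dy":0.604,"dz":0.056,"yaw":-0.043,"claw":-0.1},{"dx":-0.179,"dy":0.604,"dz":0.056,"yaw":-0.043,"claw":-0.1},{"dx":-0.179,"dy":0.604,"dz":0.056,"yaw":-0.043,"claw":-0.1},{"dx":-0.179,"dy":0.604,"dz":0.056,"yaw":-0.043,"claw":-0.1}]'

```text
time: 46.28
tool_pos: [0.4549, -0.3398, 0.2305]
tool_rot: [-0.0, 1.0, 0.013, 0.0]
contact_force: [0.3, -0.4, -0.1]
gripper_width: 0.548
grasp_force: 0.0
```

```bash
python3 - <<'E'
from h import *
s=st();f=manip.grab_frame("wrist")[:,:,::-1]
u,v=map(int,wproj(s,[.455,-.345,.05]));u0,v0=u-120,v-90;print(u0,v0)
cv2.imwrite("pics/w7.png",cv2.resize(f[v0:v0+180,u0:u0+240],None,fx=3.3333,fy=3.3333,interpolation=cv2.INTER_CUBIC))
E
```

```text
t 46.27 pos [ 0.4549 -0.3398  0.2305] phi 0.0266 w 0.548 gf 0.0 F [ 0.3 -0.4 -0.1]
164 104
```

View pics/w7.png

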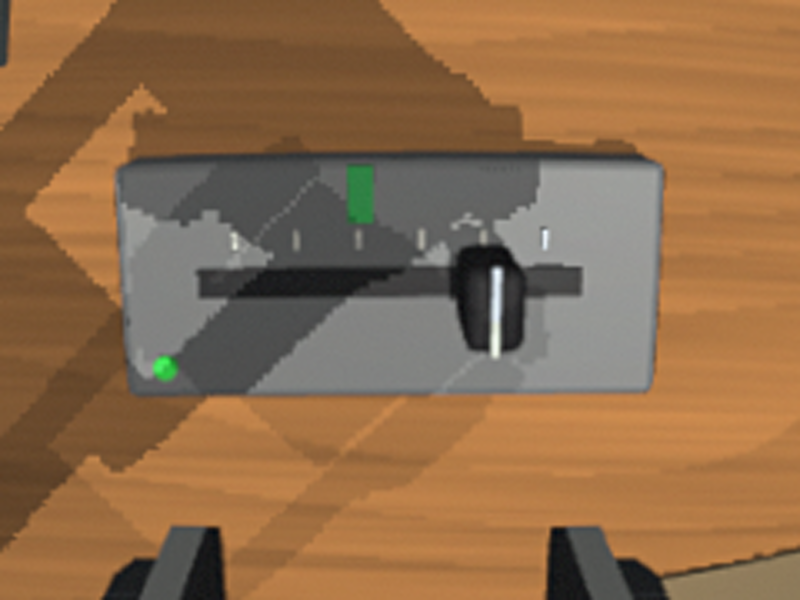

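Console crop: grip's white line centre at ~(496,311), green mark centre at ~(361,195).

```bash
python3 - <<'E'
from h import *
s=st();c=lambda x,y:(164+(x+.5)/3.3333-.5,104+(y+.5)/3.3333-.5)
g=wbp(s,*c(496,311),.073);m=wbp(s,*c(361,195),.03)
k=[wbp(s,*c(x,y),.03) for x,y in((120,165),(660,165),(652,390),(130,393))]
print(g,m,k);print("yaw",[np.arctan2(-(a-b)[0],(a-b)[1]) for a,b in((k[0],k[1]),(k[3],k[2]))])
Y=np.array([-np.sin(.027),np.cos(.027)]);print("travel",np.dot((m-g)[:2],Y))
go(s,g[0],g[1],.045,.027)
E
```

```text
t 46.33 pos [ 0.4549 -0.3398  0.2306] phi 0.0268 w 0.550 gf 0.0 F [ 0.9 -0.3  0.3]
[ 0.45833138 -0.37078452  0.073     ] [ 0.48482966 -0.33067682  0.03      ] [array([ 0.49371779, -0.25250902,  0.03      ]), array([ 0.49851791, -0.42689996,  0.03      ]), array([ 0.42223435, -0.43078182,  0.03      ]), array([ 0.41642522, -0.25356428,  0.03      ])]
yaw [np.float64(0.027518129045562393), np.float64(0.0327679202967565)]
travel 0.03937771922832264
inc [0.005  0.0622 0.3711] yaw -0.0002
```

Emit:
send_rows --increments '[{"dx":0.005,"dy":0.062,"dz":0.1,"yaw":0.0,"claw":-0.1},{"dx":0.005,"dy":0.062,"dz":0.22,"yaw":0.0,"claw":-0.1},{"dx":0.005,"dy":0.062,"dz":0.32,"yaw":0.0,"claw":-0.1},{"dx":0.005,"dy":0.062,"dz":0.364,"yaw":0.0,"claw":-0.1},{"dx":0.005,"dy":0.062,"dz":0.364,"yaw":0.0,"claw":-0.1},{"dx":0.005,"dy":0.062,"dz":0.364,"yaw":0.0,"claw":1.0},{"dx":0.005,"dy":0.062,"dz":0.364,"yaw":0.0,"claw":1.0},{"dx":0.005,"dy":0.062,"dz":0.364,"yaw":0.0,"claw":1.0},{"dx":0.005,"dy":0.062,"dz":0.364,"yaw":0.0,"claw":1.0},{"dx":0.005,"dy":0.04,"dz":0.364,"yaw":0.0,"claw":1.0},{"dx":0.005,"dy":0.01,"dz":0.364,"yaw":0.0,"claw":1.0},{"dx":0.005,"dy":-0.008,"dz":0.364,"yaw":0.0,"claw":1.0},{"dx":0.005,"dy":-0.017,"dz":0.364,"yaw":0.0,"claw":1.0},{"dx":0.005,"dy":-0.017,"dz":0.364,"yaw":0.0,"claw":1.0},{"dx":0.005,"dy":-0.017,"dz":0.364,"yaw":0.0,"claw":1.0}]'

```text
time: 48.2
tool_pos: [0.4575, -0.3334, 0.0508]
tool_rot: [0.001, 1.0, 0.012, 0.001]
contact_force: [-0.7, 0.9, 8.3]
gripper_width: 0.194
grasp_force: 60.6
```

```bash
python3 - <<'E'
from h import *
s=st();print(s["gripper_width"]*85)
E
```

```text
t 48.20 pos [ 0.4575 -0.3334  0.0508] phi 0.0248 w 0.194 gf 60.6 F [-0.7  0.9  8.3]
16.48438420328664
```

Emit:
send_rows --increments '[{"dx":0.0,"dy":-0.004,"dz":0.0,"yaw":0.0,"claw":1.0},{"dx":0.0,"dy":-0.004,"dz":0.0,"yaw":0.0,"claw":1.0},{"dx":0.0,"dy":-0.004,"dz":0.0,"yaw":0.0,"claw":0.0},{"dx":0.0,"dy":-0.004,"dz":0.0,"yaw":0.0,"claw":0.0},{"dx":0.0,"dy":-0.004,"dz":0.0,"yaw":0.0,"claw":0.0},{"dx":0.0,"dy":-0.004,"dz":-0.12,"yaw":0.0,"claw":0.0},{"dx":0.0,"dy":-0.004,"dz":-0.24,"yaw":0.0,"claw":0.0},{"dx":0.0,"dy":-0.004,"dz":-0.36,"yaw":0.0,"claw":0.0},{"dx":0.0,"dy":-0.004,"dz":-0.36,"yaw":0.0,"claw":0.0},{"dx":0.0,"dy":-0.004,"dz":-0.36,"yaw":0.0,"claw":0.0}]'

```text
time: 49.45
tool_pos: [0.4561, -0.3303, 0.2277]
tool_rot: [-0.0, 1.0, 0.012, -0.0]
contact_force: [-0.6, 0.6, -1.8]
gripper_width: 0.501
grasp_force: 0.0
```

```bash
python3 - <<'E'
from h import *
s=st();f=manip.grab_frame("wrist")[:,:,::-1]
u,v=map(int,wproj(s,[.465,-.335,.05]));a=cv2.resize(f[v-60:v+60,u-80:u+80],None,fx=5,fy=5,interpolation=cv2.INTER_CUBIC);print(u-80,v-60)
cv2.imwrite("pics/w8.png",a)
E
```

```text
t 49.45 pos [ 0.4561 -0.3303  0.2277] phi 0.0243 w 0.501 gf 0.0 F [-0.6  0.6 -1.8]
204 125
```

View pics/w8.png

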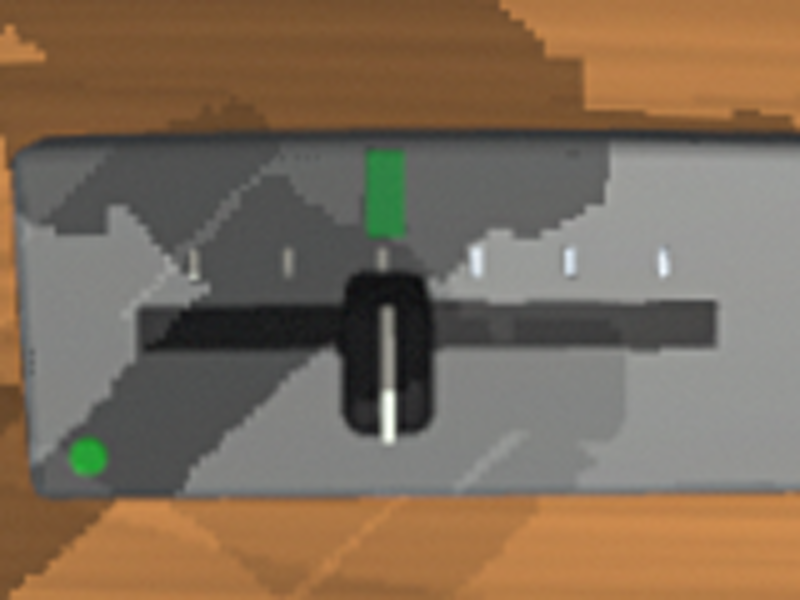

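The grip line (~388) and the green mark (~385) are aligned, and the arm is clear. Hand in.

```bash
python3 -c "
from plant import manip
print(manip.job_done())"
```

```text
the job is handed in; nothing more can be done
None
```

I handed the job in with all five empty pockets loaded, the carriage about 2 mm past its mark, the lever locked and the slider within 1 mm of its mark by my measurements; the hand-in gave no verdict.

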